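# Tap the wedge home in a wedge-clamping jig

## Task

Lay the loose wooden wedge thin end first in the tapering slot of the clamping jig, between the slanted cheek and the board, and let go of it. Then take the mallet and drive the wedge in with gentle taps on its thick end until it goes no further and the board is held tight, without striking hard. Finally stand the mallet back on the bench, clear of the jig, and leave the other things on the bench alone.

Things in the scene. Friction and masses are not known exactly. Their poses are not given: they have to be found in the camera images.
- jig: Fixed clamping jig on the bench: grey laminated base, own x -150..150, y -87.5..62.5, z 0..18 mm; origin on the bench. Own x is the way the wedge is driven. At -y a straight fence (x -40..130, top z 44), inner face at about y -52.5, set by hand up to 2.5 mm either way. An end stop (x 132..148, top z 44) keeps the board from sliding along +x.
- slot_mouth (a point): Middle of the slot's mouth: at x -30, y 0, z 18 mm in the jig's frame, axes as the jig's. The cheek, a wooden rail 28 mm thick, top at z 48, stands at +y from about x -30 to 80 of the jig; its slanted inner face is y = 12.5 - 0.138 (x + 5) mm in the jig's frame, so the slot narrows along +x. The base is bare at x below -30.
- board_mid (a point): Centre of the loose pale wooden board, 160 (own x) x 40 (y) x 28 mm (z), lying on the jig's base along its x between fence and slot. Its +y face is the straight wall of the slot. It starts 0.5 to 5 mm off the fence and up to 4 mm off the end stop; the wedge pushes it against both.
- wedge_mid (a point): Centre of the loose dark wooden wedge, lying flat: 130 mm long (own x), 36 high (z), 80 g. Thin end at x +65 (16 mm wide), thick end at x -65 (34 wide). Straight face at y -12.5 (goes along the board), slanted face y = 12.5 - 0.138 x mm (goes along the cheek). Friction about 0.6: it stays where driven.
- wedge_butt (a point): Middle of the wedge's flat thick end, the face to tap (wedge's own x -65, y 4.5 mm, half-way up). The wedge slides freely until it touches both walls, then resists more the tighter it gets; where it stops differs from start to start by up to about 36 mm. A push of 14 to 22 N seats it; more than 45 N damages it.
- mallet_grip (a point): Point on the handle's axis, 80 mm above the foot of the turned wooden mallet, to grip at. The mallet stands on its head, handle up (own z): head a cylinder 60 mm across and 52 high, handle 25 across from there up to 115 mm; about 250 g. Tap with the round side of the head.
- glue: Bystander: yellow glue bottle 56 mm across, 150 mm tall, standing; origin under its centre. Leave alone.
- tape: Bystander: roll of tape 100 mm across, 24 mm high, lying flat; origin under its centre. Leave alone.
- square: Bystander: try square lying flat, wooden stock 110 x 22 x 18 mm with a steel blade 160 mm long; origin under the stock's centre. Leave alone.
Things that resemble listed ones, but are neither listed nor needed, are in the scene too. What is shaped like the part that bears board_mid but green or orange is not meant.

How it is judged:
On the way, in this order (a step that is already met when the one before it is completed fails the run):
1. the wedge lies flat in the mouth of the slot, thin end in, and has been let go (z of wedge_mid in the frame of jig between 0.03 and 0.042 m and y of wedge_mid in the frame of jig between -0.02 and 0.02 m and x of wedge_mid in the frame of jig between -0.094 and 0.05 m and angle between the x axis of wedge_mid and the x axis of jig, either way round below 0.12 rad and angle between wedge_mid's own z axis and vertical below 0.08 rad and x of wedge_butt in the frame of jig below 0 m and contact force between the fingers and wedge below 0.2 N), for 0.2 s.
2. the mallet bears on the wedge (over 8 N) while the wedge squeezes the board (over 5 N) (contact force between mallet and wedge above 8 N and contact force between wedge and board above 5 N), for 0.02 s.
At the end, for the whole second after the job is handed in: The wedge lies flat in the slot, thin end in, within 0.12 rad of the jig's direction, at rest, squeezing the board with over 5 N; the board lies flat and square (0.05 rad) on the jig at the end stop; the mallet stands upright (0.1 rad) and still on the bench, not touching the jig (z of wedge_mid in the frame of jig between 0.03 and 0.042 m and y of wedge_mid in the frame of jig between -0.02 and 0.02 m and x of wedge_mid in the frame of jig between -0.094 and 0.05 m and angle between the x axis of wedge_mid and the x axis of jig, either way round below 0.12 rad and angle between wedge_mid's own z axis and vertical below 0.08 rad and x of wedge_butt in the frame of jig below 0 m and contact force between wedge and board above 5 N and angle between the x axis of board_mid and the x axis of jig, either way round below 0.05 rad and z of board_mid in the frame of jig between 0.028 and 0.036 m and x of board_mid in the frame of jig between 0.04 and 0.06 m and linear speed of wedge below 0.01 m/s and angle between mallet_grip's own z axis and vertical below 0.1 rad and height (world z) of mallet_grip between 0.072 and 0.088 m and linear speed of mallet below 0.02 m/s and contact force between mallet and jig below 0.1 N).
It fails at once if the mallet presses or strikes the wedge with more than 45 N (contact force between mallet and wedge above 45 N).
It fails at once if a bystander is moved by more than 30 mm (distance of any of glue, tape, square from where it was at the start of the episode above 0.03 m).
It also fails if it takes over 72 s, if anything falls off the work surface, if the arm or the gripper's body presses on something with over 40 N, if the wrist force passes 120 N, or if a joint passes its speed limit or range.

## Robot

A 6-joint arm with a two-finger parallel gripper is mounted at the origin on the work surface. World frame = base frame: x ahead of the robot, y to its left, z up, the work surface at z = 0. Lengths are in m, angles in rad, forces in N, time in s.
With the tool pointing down it reaches from about 0.275 to 0.725 m from the base axis. Payload 15.9 kg.
Tool frame: the origin (TCP) lies midway between the tips of the shut fingers; the grasp point (between the pads) lies 19 mm behind it (arm.pinch_z is the distance from the TCP to the grasp point, in m); y points along the fingers, x is the direction in which the jaws open and shut, and the axes are right-handed (so a half turn about y gives the same grasp; the last joint's range is limited). The gripper opens to 85 mm and grips with 20 to 120 N. Pads are 22 mm wide; open, the fingers measure 114 mm over their backs; the gripper's body (76 mm by 85 mm) begins 54 mm behind the grasp point. The pads swing forward as they close: fully open they stand 13 mm farther back than shut.
Start: joints at [-1.205, 0.213, -0.034, 1.323, 0, 1.571], TCP at [0.179, -0.467, 0.231] pointing down, gripper open.
Joint ranges: [-2.98, 2.98], [-0.74, 1.72], [-1.14, 1.35], [-2.1, 2.04], [-1.57, 1.44], [-3.14, 3.14]. Speed limits (rad/s): [1.89, 1.89, 2.39, 2.57, 3.14, 3.14].

## Interface

Orientations are given as a unit quaternion [w, x, y, z].
In Python, from station import arm gives the robot as it stands.
- The arm moves only by the tool move_arm, never from a script. Its argument "increments" is one flat list of numbers, 5 for each row, row after row: the shift along the tool's x, y, z in m, then the turn about the tool's y in degrees, then the closure, from -1 (fully open) to 1 (shut), so that 0 is half open. A call has exactly 8 rows; each row shifts and turns the pose as measured when the row begins, along the tool's axes as they then stand; what a row does not reach is not made up. A row lasts 1/12 s, in which the tool goes at most 41.7 mm and 7.16 degrees, less where a joint would pass 70% of its speed; a pose out of reach is approached as far as the arm can. A call with a gripper value outside its range is refused whole. The fingers move at their own pace and stop on an object; the grip force is fixed at half the most. Time passes only in rows, so rows that do not move let the fingers close, or fill a call up. It gives the time, the measured TCP pose, the force and the opening at its end, in the units of the state.
- arm.state(): the state, without advancing time (a new reading comes with each control period).
- arm.snapshot(name): name is "scene" or "top"; returns the picture (400x640x3 uint8, blue, green, red); there is no depth.
- arm.camera_params(name): a dict with "intrinsics" (3x3 intrinsics, pixels), "distortion" ([k1, k2, p1, p2, k3] as OpenCV has them; the pictures are not rectified), "cam_to_world" (4x4, takes a point from camera to world coordinates). Camera axes: x right, y down, z forward; pixel columns grow to the right and rows downward; lengths in m; the calibration is good to about 2 mm. A picture is of the moment at which its call begins. camera_params takes no time and is no camera call.
- arm.job_done(): hands the job in, once; it reports no verdict.
Trained networks look in the newest picture that a camera, given by its name, has taken for a name from the list of things; names that differ only in an ending like _2 or _b are one class to them, and where a whole thing is asked for, a point or a joint stands for the part that bears it (a point fixed in the world has none). Each returns a list of dicts, best first, with "score" (0 to 1); they miss things now and then, are a little off and sometimes report something else, mostly with a low value. They report only what shows in the picture. A call takes as long as a camera call. They do not tell look-alikes from the thing itself.
- arm.regions_of(thing, camera): "mask" (400x640 bool, what is visible of it) and "rect" ([centre column, centre row, width, height] in pixels, round what is visible of it).
The state is a dict: "t": time; "q": joint angles; "joint_velocities": joint speeds; "joint_torque": joint torques, N m; "position": TCP position; "orientation": TCP orientation; "contact_force": force on the tool from outside, world axes, zero at the start; "wrist_torque": the same for the moment, N m; "opening": finger opening in m.
Only numpy, scipy, OpenCV 4.12 (cv2) and the standard library are available. Lean on these libraries where they do the work, as an engineer would, in place of code of your own. Each camera call takes 0.05 s, during which the arm holds its last target.

## Working session

There is one attempt and no reset: what is moved stays moved. The work goes in short steps, Python scripts to look and compute and a tool call to move; the robot and the scene stay as the last step left them, time stands still between calls to the robot, and variables do not carry over. Pictures are saved under pics/ and viewed, and the job is handed in when it is done.

Besides the shell and the picture viewer there is one more tool, called by a JSON object that holds its "fn" and its "kwargs", one argument or row to a line. move_arm: Moves the arm, as the interface text tells. Its arguments: {"type":"object","properties":{"increments":{"type":"array"}},"required":["increments"]}

```bash
ls; mkdir -p pics
python3 - <<'E'
from station import arm
import cv2
for n in("scene","top"):
    cv2.imwrite(f"pics/{n}0.png",arm.snapshot(n))
    p=arm.camera_params(n);print(n,p)
s=arm.state();print(s, arm.pinch_z)
E
```

```text
pics
scene {'intrinsics': array([[385.77347405,   0.        , 315.4804235 ],
       [  0.        , 385.77347405, 193.26625082],
       [  0.        ,   0.        ,   1.        ]]), 'distortion': array([-0.08381401,  0.        ,  0.        ,  0.        ,  0.        ]), 'cam_to_world': array([[-0.67552621,  0.58182586, -0.45292716,  0.91972457],
       [ 0.7373186 ,  0.53725738, -0.40953119,  0.32826967],
       [ 0.00506262, -0.61060067, -0.79192247,  0.83822765],
       [ 0.        ,  0.        ,  0.        ,  1.        ]])}
top {'intrinsics': array([[453.51355347,   0.        , 325.6695351 ],
       [  0.        , 453.51355347, 203.26988198],
       [  0.        ,   0.        ,   1.        ]]), 'distortion': array([-0.04408079,  0.        ,  0.        ,  0.        ,  0.        ]), 'cam_to_world': array([[-1.62884066e-02, -9.91456457e-01,  1.29417083e-01,
         3.68899732e-01],
       [-9.99866741e-01,  1.62925352e-02, -1.02688718e-03,
        -6.65868647e-02],
       [-1.09041845e-03, -1.29416563e-01, -9.91589716e-01,
         1.12720510e+00],
       [ 0.00000000e+00,  0.00000000e+00,  0.00000000e+00,
         1.00000000e+00]])}
{'t': 0.1, 'q': array([-1.20499172e+00,  2.13311187e-01, -3.49644017e-02,  1.32351654e+00,
        1.53508831e-05,  1.57077523e+00]), 'joint_velocities': array([-0.0003194 , -0.00373995,  0.00278444, -0.0003416 ,  0.00083133,
        0.00059958]), 'joint_torque': array([ 1.84747929e-03, -6.87249970e+01,  4.87805700e+01,  1.22450778e-02,
        1.04998549e-04, -5.95397591e-05]), 'position': array([ 0.17874678, -0.46663408,  0.23087622]), 'orientation': array([ 0.58281024, -0.58240225,  0.40099867, -0.40042467]), 'contact_force': array([0.94632286, 1.08750897, 0.49362043]), 'wrist_torque': array([-0.03077391,  0.01356018,  0.02250239]), 'opening': 0.08576642077776875} 0.0187
```

View pics/scene0.png

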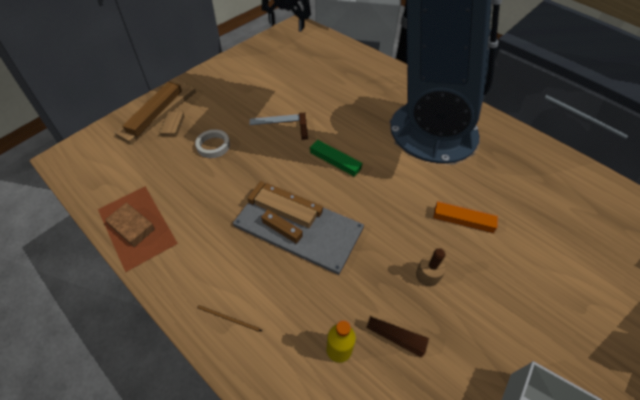

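View pics/top0.png

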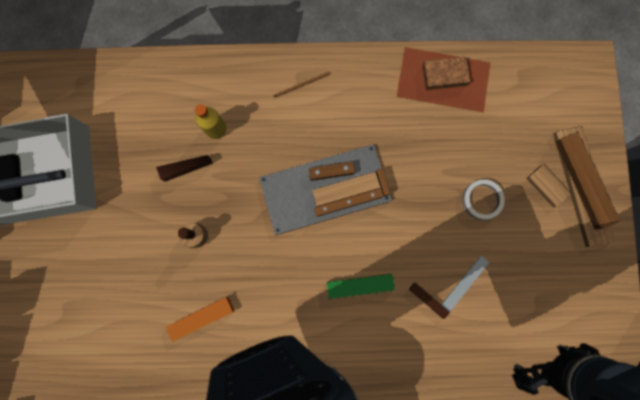

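The scene view shows the robot at the back and the jig at about (300,225). The top view shows these items:
- **Jig:** base at (327,190), with the cheek at (331,171), fence at (350,200) and end stop at (383,183). The slot mouth faces left.
- **Wedge:** the dark tapered piece at (187,167), thick end on the left.
- **Mallet:** (192,235).
- **Glue, tape, square:** (209,121), (484,199) and (445,290).

The green and orange bars are decoys. Next I'll get the network masks.

Run:
```python
from station import arm
import numpy as np,cv2,pickle
out={}
for cam in("top","scene"):
    im=arm.snapshot(cam); out[cam]=im
    for th in("jig","board_mid","wedge_mid","mallet_grip"):
        r=arm.regions_of(th,cam)
        out[cam,th]=r
        print(cam,th,[(round(d['score'],2),np.round(d['rect']),int(d['mask'].sum())) for d in r])
pickle.dump(out,open('reg.pkl','wb'))
im=out['top']; 
c=cv2.resize(im[110:260,140:300],None,fx=5,fy=5,interpolation=cv2.INTER_CUBIC)
cv2.imwrite('pics/crop1.png',c[:600,:800])
c=cv2.resize(im[130:250,250:410],None,fx=5,fy=5,interpolation=cv2.INTER_CUBIC)
cv2.imwrite('pics/crop2.png',c)
```

```text
top jig [(0.96, array([326., 189., 133.,  87.]), 5329)]
top board_mid [(0.94, array([360., 288.,  67.,  30.]), 1132), (0.88, array([346., 191.,  68.,  29.]), 1068), (0.88, array([201., 319.,  71.,  44.]), 1170)]
top wedge_mid [(0.77, array([185., 168.,  59.,  25.]), 764)]
top mallet_grip [(0.79, array([194., 234.,  31.,  25.]), 617)]
scene jig []
scene board_mid [(0.81, array([288., 210.,  64.,  38.]), 1109), (0.64, array([336., 156.,  53.,  38.]), 932), (0.6, array([466., 218.,  68.,  31.]), 1219)]
scene wedge_mid [(0.77, array([398., 338.,  63.,  33.]), 1104)]
scene mallet_grip []
```

View pics/crop1.png

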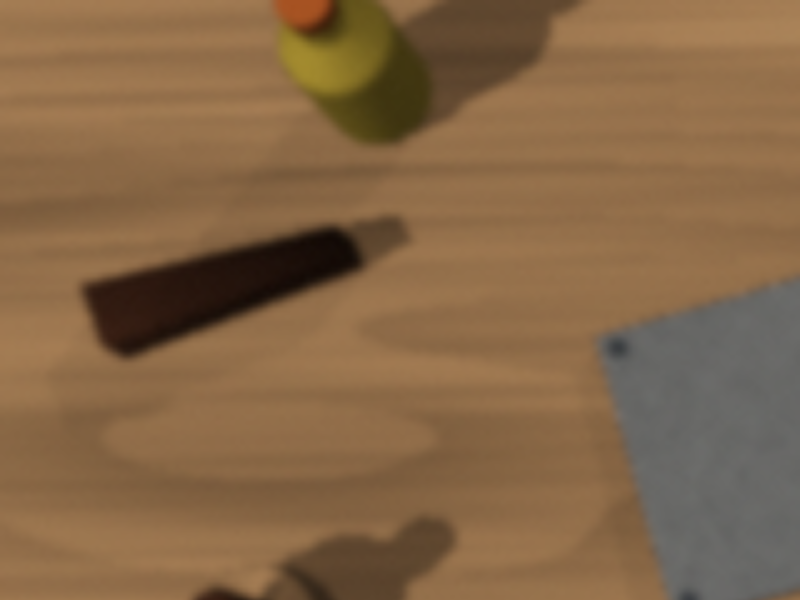

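View pics/crop2.png

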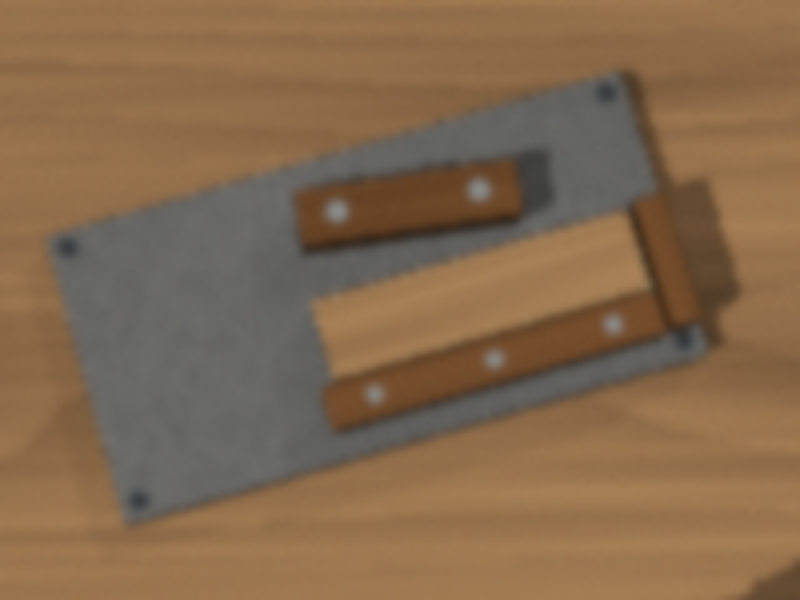

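```bash
cat > h.py <<'E'
from station import arm
import numpy as np,cv2,pickle
from scipy.optimize import minimize,least_squares
def proj(P,cam):
    p=arm.camera_params(cam);T=np.linalg.inv(p['cam_to_world'])
    r,_=cv2.Rodrigues(T[:3,:3])
    return cv2.projectPoints(np.asarray(P,float),r,T[:3,3],p['intrinsics'],p['distortion'])[0][:,0]
def place(P,x,y,a,z=0):
    c,s=np.cos(a),np.sin(a);P=np.asarray(P,float)
    return P@np.array([[c,s,0],[-s,c,0],[0,0,1]])+[x,y,z]
def sil(parts,cam,S=4):
    m=np.zeros((400*S,640*S),np.uint8)
    for P in parts:
        q=(proj(P,cam)+.5)*S-.5
        cv2.fillConvexPoly(m,cv2.convexHull(np.round(q*8).astype(np.int32)),255,cv2.LINE_AA,3)
    return cv2.resize(m,(640,400),interpolation=cv2.INTER_AREA)/255.
def wedge(z0=-.018):
    b=[(-.065,-.0125),(-.065,.0125+.138*.065),(.065,.0125-.138*.065),(.065,-.0125)]
    return np.array([(x,y,z) for x,y in b for z in(z0,z0+.036)])
t=np.linspace(0,2*np.pi,40)
def cyl(r,a,b): return np.array([(r*np.cos(u),r*np.sin(u),z) for u in t for z in(a,b)])
def fit(parts,z,x0,masks):
    def f(v):
        return sum(np.abs(sil([place(P,v[0],v[1],v[2] if len(v)>2 else 0,z) for P in parts],c)-cv2.GaussianBlur(m.astype(float),(0,0),.01)).sum() for c,m in masks.items())
    best=None
    step=np.array([.004,.004,.05])[:len(x0)]
    s=np.vstack([x0]+[np.array(x0)+step*e for e in np.eye(len(x0))])
    for k in range(3):
        r=minimize(f,s[0],method='Nelder-Mead',options=dict(initial_simplex=s,xatol=1e-5,fatol=.1))
        s=np.vstack([r.x]+[r.x+step*e*(-1)**k*.5 for e in np.eye(len(x0))])
    return r.x,r.fun
E
cat > m.py <<'E'
from h import *
o=pickle.load(open('reg.pkl','rb'))
c=np.array([(53,237),(622,72),(705,350),(130,520)])/5+[250,130]-.4
M=np.array([(-.15,.0625,.018),(.15,.0625,.018),(.15,-.0875,.018),(-.15,-.0875,.018)])
r=least_squares(lambda v:(proj(place(M,*v),'top')-c).ravel(),[.4,-.06,-1.4]);print('jig',r.x,np.round(r.fun,2))
# dark-based masks
for nm,cams in(('both',('top','scene')),('top',('top',)),('scene',('scene',))):
    mk={k:o[k,'wedge_mid'][0]['mask'] for k in cams}
    print('wedge',nm,*fit([wedge()],.018,[.42,.24,r.x[2]+.09],mk))
mk={'top':o['top','mallet_grip'][0]['mask']}
print('mallet',*fit([cyl(.03,0,.052),cyl(.0125,.052,.115)],0,[.27,.22],mk))
E
python3 m.py
```

```text
jig [ 0.56341705 -0.06412623 -1.30158313] [-1.21 -0.58  0.18 -0.68  1.51  0.46 -0.49  0.69]
wedge both [ 0.52853294  0.06241248 -2.38876611] 3066.4980392156863
wedge top [ 0.43233208  0.25270036 -1.67121896] 1375.6627450980393
wedge scene [ 0.64386744 -2.46278988  1.80133803] 1104.0
mallet [ 0.39986248 -0.06956788] 1136.9411764705883
```

```bash
cat >> h.py <<'E'
def ray(px,cam,z):
    p=arm.camera_params(cam);T=p['cam_to_world']
    n=cv2.undistortPoints(np.array([[px]],float),p['intrinsics'],p['distortion'])[0,0]
    d=T[:3,:3]@[n[0],n[1],1];return T[:3,3]+d*(z-T[2,3])/d[2]
E
cat > m.py <<'E'
from h import *
o=pickle.load(open('reg.pkl','rb'))
c=np.array([(53,237),(622,72),(705,350),(130,520)])/5+[250,130]-.4
M=np.array([(-.15,.0625,.018),(.15,.0625,.018),(.15,-.0875,.018),(-.15,-.0875,.018)])
r=least_squares(lambda v:(proj(place(M,*v),'top')-c).ravel(),[.4,-.06,-1.4]);print('jig',r.x,np.round(r.fun,2))
W=np.array([ray(q,'top',.018) for q in c]);print(np.linalg.norm(W-np.roll(W,-1,0),axis=1))
jb=M[:,:2]; J=np.array([(x,y,z) for x,y in jb for z in(0,.018)])
x0=ray((185,168),'top',.018)
for nm,cams in(('both',('top','scene')),('top',('top',)),('scene',('scene',))):
    mk={k:o[k,'wedge_mid'][0]['mask'] for k in cams}
    print('wedge',nm,*fit([wedge()],.018,[x0[0],x0[1],r.x[2]+.09],mk))
mk={'top':o['top','mallet_grip'][0]['mask']}
x0=ray((194,234),'top',.05)
print('mallet',*fit([cyl(.03,0,.052),cyl(.0125,.052,.115)],0,x0[:2],mk))
x0=r.x
fence=np.array([(x,y,z) for x in(-.04,.13) for y in(-.0525,-.0725) for z in(.018,.044)])
print('jig',*fit([J,fence],0,x0,{'top':o['top','jig'][0]['mask']}))
E
python3 m.py
```

```text
jig [ 0.56341705 -0.06412623 -1.30158313] [-1.21 -0.58  0.18 -0.68  1.51  0.46 -0.49  0.69]
[0.29653923 0.1463247  0.29517162 0.14646316]
wedge both [ 0.6136761   0.28402668 -1.22120145] 142.05490196078432
wedge top [ 0.6128461   0.28250978 -1.21698842] 41.09411764705882
wedge scene [ 0.6144285   0.28450324 -1.21691198] 60.32156862745098
mallet [0.43972489 0.25412795] 39.811764705882354Traceback (most recent call last):
  File "m.py", line 17, in <module>
    print('jig',*fit([J,fence],0,x0,{'top':o['top','jig'][0]['mask']}))
                 ~~~^^^^^^^^^^^^^^^^^^^^^^^^^^^^^^^^^^^^^^^^^^^^^^^^^^
  File "h.py", line 29, in fit
    r=minimize(f,s[0],method='Nelder-Mead',options=dict(initial_simplex=s,xatol=1e-5,fatol=.1))
    res = _minimize_neldermead(fun, x0, args, callback, bounds=bounds,
                               **options)
    fxr = func(xr)
    fx = function(np.copy(x), *(wrapper_args + args))
  File "h.py", line 24, in f
    return sum(np.abs(sil([place(P,v[0],v[1],v[2] if len(v)>2 else 0,z) for P in parts],c)-cv2.GaussianBlur(m.astype(float),(0,0),.01)).sum() for c,m in masks.items())
  File "h.py", line 24, in <genexpr>
    return sum(np.abs(sil([place(P,v[0],v[1],v[2] if len(v)>2 else 0,z) for P in parts],c)-cv2.GaussianBlur(m.astype(float),(0,0),.01)).sum() for c,m in masks.items())
                      ~~~^^^^^^^^^^^^^^^^^^^^^^^^^^^^^^^^^^^^^^^^^^^^^^^^^^^^^^^^^^^^^^^^^
  File "h.py", line 14, in sil
    q=(proj(P,cam)+.5)*S-.5
       ~~~~^^^^^^^
  File "h.py", line 5, in proj
    p=arm.camera_params(cam);T=np.linalg.inv(p['cam_to_world'])
ValueError: time passes only in moves, steps and waits
```

```bash
python3 - <<'E'
from station import arm
import pickle
pickle.dump({n:arm.camera_params(n) for n in("top","scene")},open('cam.pkl','wb'))
print(arm.state()['t'])
E
sed -i 's/arm.camera_params(cam)/CP[cam]/; 2a CP=pickle.load(open("cam.pkl","rb"))' h.py
cat > m2.py <<'E'
from h import *
o=pickle.load(open('reg.pkl','rb'))
jb=[(-.15,.0625),(.15,.0625),(.15,-.0875),(-.15,-.0875)]
J=np.array([(x,y,z) for x,y in jb for z in(0,.018)])
box=lambda xs,ys,zs:np.array([(x,y,z) for x in xs for y in ys for z in zs])
fence=box((-.04,.13),(-.0525,-.0725),(.018,.044))
board=box((-.03,.13),(-.05,-.01),(.018,.046))
cheek=np.array([(x,12.5e-3-.138*(x+.005)+d,z) for x in(-.03,.08) for d in(0,.028) for z in(.018,.048)])
v,e=fit([J,fence],0,[.5634,-.0641,-1.3016],{'top':o['top','jig'][0]['mask']});print('jig',v,e)
# fit using jig blob = all non-wood? overlay
im=o['top'].copy()
S=5
for (r0,c0,name) in((130,250,'ov_jig'),(110,140,'ov_w')):
    I=cv2.resize(o['top'][r0:r0+120+(30 if c0==140 else 0),c0:c0+160],None,fx=S,fy=S,interpolation=cv2.INTER_CUBIC)[:600]
    def draw(P,cl,cam='top'):
        q=proj(P,cam); q=((q-[c0,r0]+.5)*S-.5).astype(int)
        for i in range(len(q)):cv2.circle(I,tuple(map(int,q[i])),3,cl,-1)
    for P,cl in((J,(0,0,255)),(fence,(255,0,0)),(board,(0,255,0)),(cheek,(255,0,255))): draw(place(P,*v),cl)
    draw(place(wedge(),.6135,.2835,-1.22,.018),(0,255,255))
    draw(place(cyl(.03,0,.052),.4397,.2541,0),(255,255,0))
    draw(place(cyl(.0125,.052,.115),.4397,.2541,0),(255,0,0))
    cv2.imwrite(f'pics/{name}.png',I)
I=cv2.resize(o['scene'][160:380,220:460],None,fx=2.5,fy=2.5,interpolation=cv2.INTER_CUBIC);
for P,cl in((place(J,*v),(0,0,255)),(place(board,*v),(0,255,0)),(place(cheek,*v),(255,0,255)),(place(wedge(),.6135,.2835,-1.22,.018),(0,255,255)),(place(cyl(.03,0,.052),.4397,.2541),(255,255,0)),(place(cyl(.0125,.052,.115),.4397,.2541),(255,0,0))):
    for q in proj(P,'scene'):
        cv2.circle(I,tuple(map(int,(q-[220,160]+.5)*2.5-.5)),2,cl,-1)
cv2.imwrite('pics/ov_s.png',I)
E
python3 m2.py
```

```text
0.6
jig [ 0.56264131 -0.06282859 -1.30055378] 2076.1803921568626Traceback (most recent call last):
  File "m2.py", line 24, in <module>
    for P,cl in((place(J,*v),(0,0,255)),(place(board,*v),(0,255,0)),(place(cheek,*v),(255,0,255)),(place(wedge(),.6135,.2835,-1.22,.018),(0,255,255)),(place(cyl(.03,0,.052),.4397,.2541),(255,255,0)),(place(cyl(.0125,.052,.115),.4397,.2541),(255,0,0))):
                                                                                                                                                       ~~~~~^^^^^^^^^^^^^^^^^^^^^^^^^^^^^
TypeError: place() missing 1 required positional argument: 'a'
```

```bash
sed -i 's/def place(P,x,y,a,z=0)/def place(P,x,y,a=0,z=0)/' h.py; python3 m2.py
```

```text
jig [ 0.56264131 -0.06282859 -1.30055378] 2076.1803921568626
```

View pics/ov_jig.png

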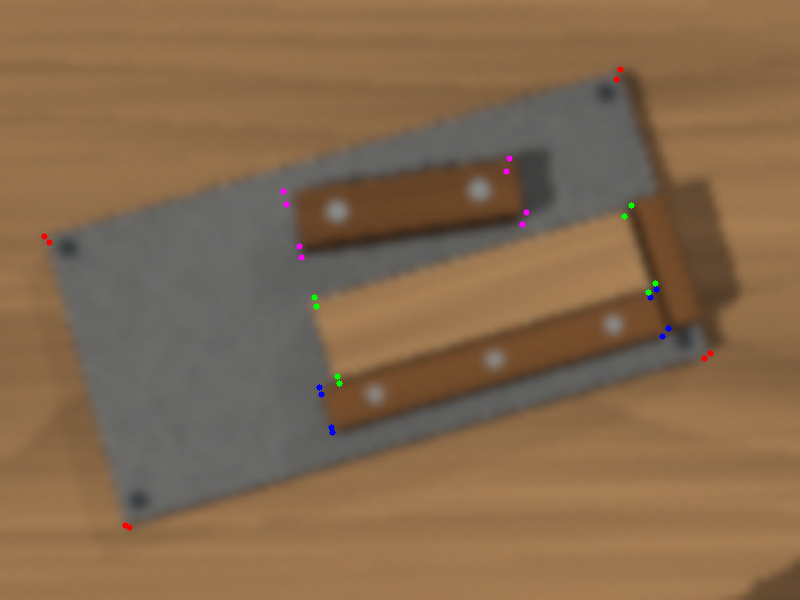

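View pics/ov_w.png

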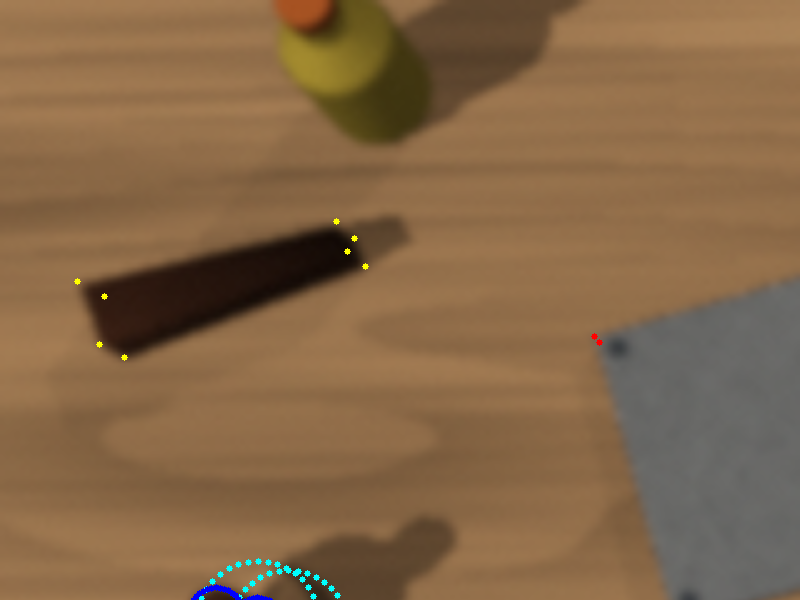

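View pics/ov_s.png

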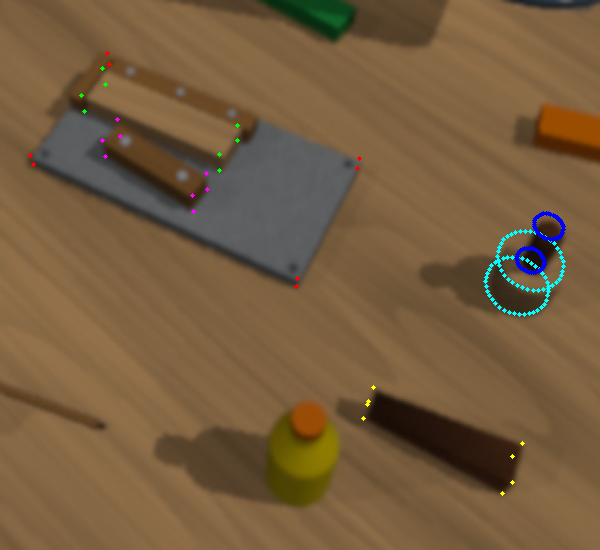

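```bash
cat >> h.py <<'E'
from scipy.spatial.transform import Rotation as Rn
def st():
    s=arm.state();w,x,y,z=s['orientation'];R=Rn.from_quat([x,y,z,w]).as_matrix()
    return s,R
def go(x,y,z,ang):
    """needed shift in tool axes for TCP target with yaw angle (deg, world) of tool x; and turn"""
    s,R=st();d=R.T@(np.array([x,y,z])-s['position'])
    yaw=np.degrees(np.arctan2(R[1,0],R[0,0])); t=(ang-yaw+90)%180-90
    print('t',round(s['t'],2),'pos',np.round(s['position'],4),'yaw',round(yaw,2),'F',np.round(s['contact_force'],1),'open',round(s['opening'],4),'q6',round(s['q'][5],2))
    print('tool shift mm',np.round(d*1000,1),'world yaw change',round(t,2),'=> tool-y turn',round(-t if R[2,1]<0 else t,2)); return R
E
python3 - <<'E'
from h import *
R=go(.6135,.283,.15,20.2);print(np.round(R,3))
E
```

```text
t 0.6 pos [ 0.1788 -0.4669  0.2313] yaw -69.04 F [-0.2 -0.3  0.4] open 0.0853 q6 1.57
tool shift mm [-544.8   81.3  674.1] world yaw change 89.24 => tool-y turn -89.24
[[ 0.358 -0.     0.934]
 [-0.934  0.     0.358]
 [-0.    -1.    -0.   ]]
```

```bash
cat >> h.py <<'E'
def plan(x,y,z,ang,n,c,rm=5):
    s,R=st();go(x,y,z,ang)
    p=s['position'].copy();yaw=np.degrees(np.arctan2(R[1,0],R[0,0])); t=(ang-yaw+90)%180-90
    tgt=np.array([x,y,z]);R=R.copy()
    for i in range(n):
        k=n-i
        d=np.round(R.T@((tgt-p)/k)*1000/rm)*rm; u=-round(t/k)if i<n-1 else -t
        print(*(np.round(d/1000,4)),round(u,1),c,sep=', ')
        p=p+R@d/1000; R=R@Rn.from_rotvec([0,np.radians(u),0]).as_matrix();t+=u
    print('left mm',np.round((tgt-p)*1000,1))
E
python3 - <<'E'
from h import *
plan(.61,.283,.15,20.2,24,-1)
E
```

```text
t 0.6 pos [ 0.1788 -0.4669  0.2313] yaw -69.04 F [-0.2 -0.3  0.4] open 0.0853 q6 1.57
tool shift mm [-546.1   81.3  670.9] world yaw change 89.24 => tool-y turn -89.24
-0.025, 0.005, 0.03, -4, -1
-0.02, 0.005, 0.03, -4, -1
-0.02, 0.005, 0.03, -4, -1
-0.015, 0.005, 0.03, -4, -1
-0.015, 0.005, 0.035, -4, -1
-0.01, 0.005, 0.035, -4, -1
-0.01, 0.005, 0.035, -4, -1
-0.005, 0.005, 0.035, -4, -1
-0.005, 0.005, 0.035, -4, -1
-0.0, 0.0, 0.035, -4, -1
0.0, 0.005, 0.035, -4, -1
0.005, 0.0, 0.035, -3, -1
0.005, 0.005, 0.035, -4, -1
0.005, 0.0, 0.035, -3, -1
0.01, 0.005, 0.035, -4, -1
0.01, 0.0, 0.035, -3, -1
0.015, 0.005, 0.035, -4, -1
0.015, 0.0, 0.035, -3, -1
0.015, 0.005, 0.03, -4, -1
0.02, 0.0, 0.03, -3, -1
0.02, 0.005, 0.03, -4, -1
0.025, 0.0, 0.03, -3, -1
0.025, 0.005, 0.025, -4, -1
0.025, 0.0, 0.025, -3.2, -1
left mm [ 0.1 -1.4 -1.3]
```

{"fn": "move_arm", "kwargs": {
  "increments": [-0.025,0,0.03,-4,-1,-0.02,0,0.03,-4,-1,-0.02,0,0.03,-4,-1,-0.015,0,0.03,-4,-1,-0.015,0,0.035,-4,-1,-0.01,0,0.035,-4,-1,-0.01,0,0.035,-4,-1,-0.005,0,0.035,-4,-1]
}}

```text
t: 1.27
position: [0.3261, -0.21, 0.2302]
orientation: [-0.671, 0.672, -0.22, 0.221]
contact_force: [2.1, -0.4, 0.7]
opening: 0.0855
```

Run:
```python
from h import *
g=ray((217,134),'top',0);w=np.array([.6135,.283]);print('glue',g, 'in wedge frame',place([[g[0]-w[0],g[1]-w[1],0]],0,0,1.219))
plan(.61,.283,.2,20.2,16,-1)
```

```text
glue [0.69994608 0.20831111 0.        ] in wedge frame [[0.09990258 0.05541506 0.        ]]
t 1.27 pos [ 0.3261 -0.21    0.2302] yaw -36.36 F [ 2.1 -0.4  0.7] open 0.0855 q6 1.63
tool shift mm [-63.6  29.7 565.4] world yaw change 56.56 => tool-y turn -56.56
-0.005, 0.0, 0.035, -4, -1
-0.0, 0.0, 0.035, -4, -1
0.0, 0.0, 0.035, -3, -1
0.005, 0.0, 0.035, -4, -1
0.005, 0.0, 0.035, -3, -1
0.005, 0.005, 0.035, -4, -1
0.01, 0.0, 0.035, -3, -1
0.01, 0.005, 0.035, -4, -1
0.015, 0.0, 0.035, -3, -1
0.015, 0.005, 0.03, -4, -1
0.02, 0.0, 0.03, -3, -1
0.02, 0.005, 0.03, -4, -1
0.02, 0.0, 0.03, -3, -1
0.02, 0.005, 0.025, -4, -1
0.025, 0.0, 0.025, -3, -1
0.025, 0.005, 0.025, -3.6, -1
left mm [1.6 2.1 0.3]
```

{"fn": "move_arm", "kwargs": {
  "increments": [-0.005,0,0.035,-4,-1,0,0,0.035,-4,-1,0,0,0.035,-3,-1,0.005,0,0.035,-4,-1,0.005,0,0.035,-3,-1,0.005,0.005,0.035,-4,-1,0.01,0,0.035,-3,-1,0.01,0.005,0.035,-4,-1]
}}

```text
t: 1.93
position: [0.4678, 0.0535, 0.2222]
orientation: [-0.705, 0.707, -0.033, 0.038]
contact_force: [1.5, -0.5, 0.4]
opening: 0.0853
```

Run:
```python
from h import *
plan(.609,.2975,.13,20.2,8,-1)
```

```text
t 1.93 pos [0.4678 0.0535 0.2222] yaw -5.82 F [ 1.5 -0.5  0.4] open 0.0853 q6 1.79
tool shift mm [115.   92.6 257.2] world yaw change 26.02 => tool-y turn -26.02
0.015, 0.01, 0.03, -3, -1
0.015, 0.01, 0.03, -3, -1
0.02, 0.01, 0.03, -3, -1
0.02, 0.015, 0.03, -3, -1
0.02, 0.01, 0.03, -4, -1
0.02, 0.015, 0.03, -3, -1
0.025, 0.01, 0.025, -4, -1
0.025, 0.015, 0.025, -3.0, -1
left mm [ 1.7 -0.8  2.4]
```

{"fn": "move_arm", "kwargs": {
  "increments": [0.015,0.01,0.03,-3,-1,0.015,0.01,0.03,-3,-1,0.02,0.01,0.03,-3,-1,0.02,0.01,0.03,-3,-1,0.02,0.01,0.03,-4,-1,0.02,0.01,0.03,-3,-1,0.025,0.01,0.025,-4,-1,0.025,0.01,0.025,-3,-1]
}}

```text
t: 2.6
position: [0.6094, 0.3157, 0.1404]
orientation: [-0.693, 0.696, 0.137, -0.129]
contact_force: [0.8, -0.2, -0.0]
opening: 0.0853
```

Run:
```python
from h import *
s=arm.snapshot('top');cv2.imwrite('pics/a1.png',cv2.resize(s[110:260,120:300],None,fx=4,fy=4,interpolation=cv2.INTER_CUBIC))
s=arm.snapshot('scene');cv2.imwrite('pics/a2.png',cv2.resize(s[240:400,300:540],None,fx=3,fy=3,interpolation=cv2.INTER_CUBIC))
go(.609,.2975,.006,20.2)
```

```text
t 2.7 pos [0.6087 0.318  0.1367] yaw 21.84 F [-1.3 -0.3 -0.2] open 0.0853 q6 1.67
tool shift mm [ -8.1 130.8 -18.4] world yaw change -1.64 => tool-y turn 1.64
```

View pics/a1.png

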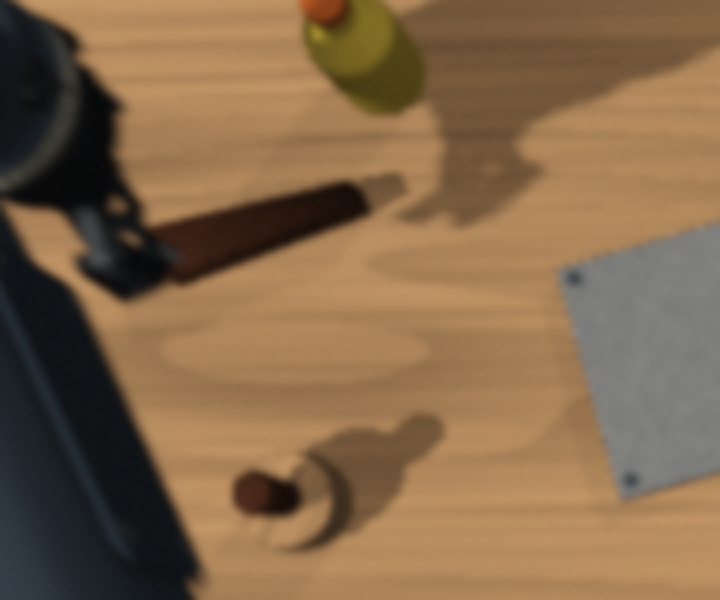

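View pics/a2.png

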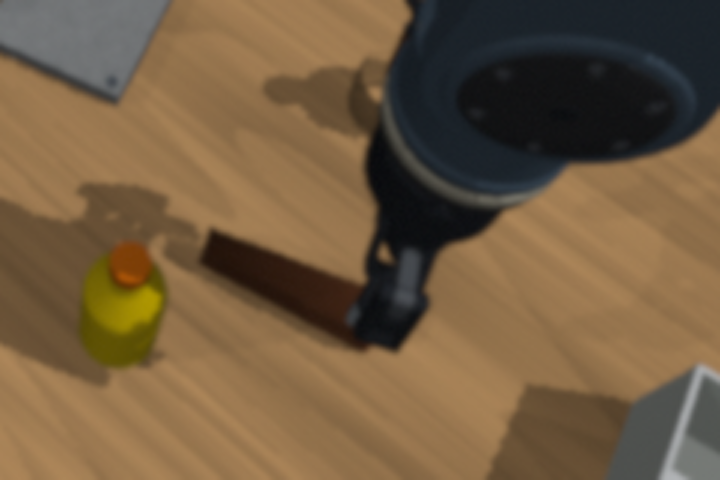

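The gripper straddles the wedge in both views: top crop (180,250) and scene crop (385,300). I'll correct the pose and go down.

{"fn": "move_arm", "kwargs": {
  "increments": [-0.008,0.02,-0.018,1.6,-1,0,0.03,0,0,-1,0,0.03,0,0,-1,0,0.02,0,0,-1,0,0.01,0,0,-1,0,0,0,0,-1,0,0,0,0,-1,0,0,0,0,-1]
}}

```text
t: 3.37
position: [0.6095, 0.2982, 0.0234]
orientation: [-0.695, 0.698, 0.127, -0.121]
contact_force: [-0.4, -0.3, -0.5]
opening: 0.0853
```

Run:
```python
from h import *
go(.609,.2975,.006,20.2)
```

```text
t 3.37 pos [0.6095 0.2982 0.0234] yaw 20.19 F [-0.4 -0.3 -0.5] open 0.0853 q6 1.68
tool shift mm [-0.9 17.4 -0.4] world yaw change 0.01 => tool-y turn -0.01
```

Very accurate. Now down the last 17 mm, then close.

{"fn": "move_arm", "kwargs": {
  "increments": [-0.001,0.01,0,0,-1,0,0.007,0,0,-1,0,0,0,0,1,0,0,0,0,1,0,0,0,0,1,0,0,0,0,1,0,0,0,0,1,0,0,0,0,1]
}}

```text
t: 4.03
position: [0.6115, 0.2993, 0.0103]
orientation: [-0.695, 0.697, 0.129, -0.118]
contact_force: [0.5, -0.6, -0.5]
opening: 0.0271
```

Run:
```python
from h import *
go(.609,.2975,.006,20.2)
```

```text
t 4.03 pos [0.6115 0.2993 0.0103] yaw 20.19 F [ 0.5 -0.6 -0.5] open 0.0271 q6 1.68
tool shift mm [-3.   4.3 -0.8] world yaw change 0.01 => tool-y turn -0.01
```

{"fn": "move_arm", "kwargs": {
  "increments": [0,-0.02,0,0,1,0,-0.03,0,0,1,0,-0.04,0,0,1,-0.01,-0.04,0,0,1,-0.02,-0.02,0,0,1,-0.02,0,0,0,1,-0.01,0,0,0,1,0,0,0,0,1]
}}

```text
t: 4.7
position: [0.5501, 0.2774, 0.1661]
orientation: [-0.695, 0.697, 0.129, -0.119]
contact_force: [-1.3, -0.4, -0.1]
opening: 0.0266
```

Run:
```python
from h import *
s=arm.snapshot('top');cv2.imwrite('pics/b1.png',cv2.resize(s[110:260,120:300],None,fx=4,fy=4,interpolation=cv2.INTER_CUBIC))
s=arm.snapshot('scene');cv2.imwrite('pics/b2.png',cv2.resize(s[200:400,300:540],None,fx=3,fy=3,interpolation=cv2.INTER_CUBIC))
go(.609,.2975,.006,20.2)
# target: wedge mid at jig (-60, y0)
```

```text
t 4.8 pos [0.5512 0.2777 0.1652] yaw 20.18 F [-0.9  0.3 -1. ] open 0.0267 q6 1.69
tool shift mm [ 59.1 159.9  -0.6] world yaw change 0.02 => tool-y turn -0.02
```

View pics/b1.png

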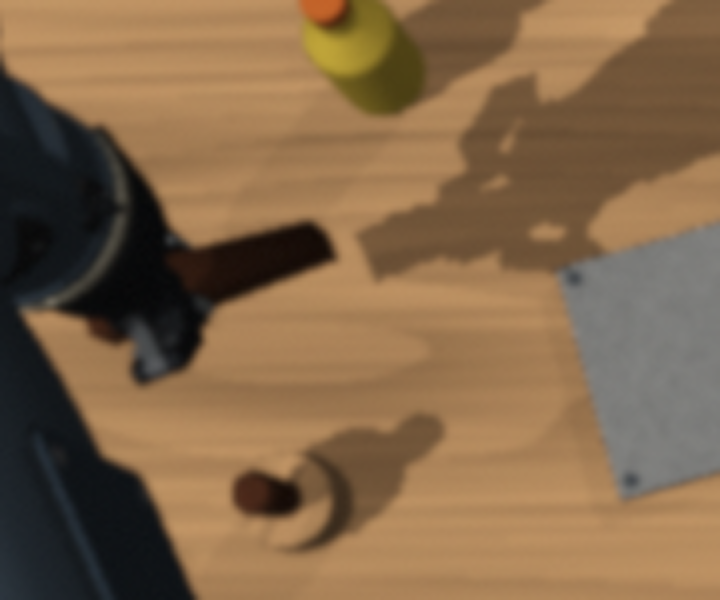

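View pics/b2.png

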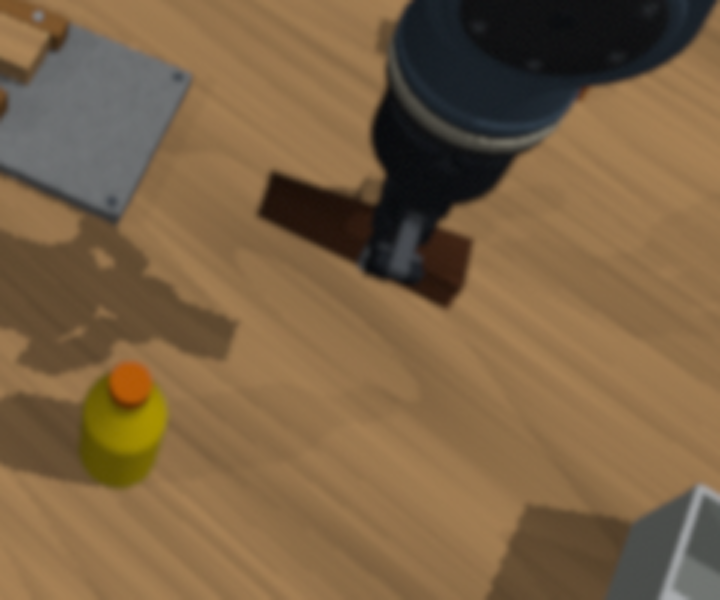

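Run:
```python
from h import *
plan(.5464,.0186,.10,15.5,8,1)
```

```text
t 4.8 pos [0.5512 0.2777 0.1652] yaw 20.18 F [-0.9  0.3 -1. ] open 0.0267 q6 1.69
tool shift mm [ -94.7   65.2 -241.3] world yaw change -4.68 => tool-y turn 4.68
-0.01, 0.01, -0.03, 1, 1
-0.01, 0.01, -0.03, 1, 1
-0.01, 0.01, -0.03, 0, 1
-0.01, 0.005, -0.03, 1, 1
-0.01, 0.01, -0.03, 0, 1
-0.01, 0.005, -0.03, 1, 1
-0.01, 0.01, -0.035, 0, 1
-0.015, 0.005, -0.03, 0.7, 1
left mm [ 0.6 -0.  -0.2]
```

{"fn": "move_arm", "kwargs": {
  "increments": [-0.01,0,-0.03,1,1,-0.01,0,-0.03,1,1,-0.01,0,-0.035,0,1,-0.01,0.005,-0.035,1,1,-0.01,0.01,-0.035,0,1,-0.01,0.01,-0.035,1,1,-0.01,0.01,-0.02,0,1,-0.01,0.005,-0.01,0,1]
}}

```text
t: 5.47
position: [0.552, 0.0285, 0.1191]
orientation: [-0.699, 0.701, 0.104, -0.096]
contact_force: [0.2, 0.2, -1.5]
opening: 0.0271
```

Run:
```python
from h import *
go(.5464,.0186,.10,15.5)
```

```text
t 5.47 pos [0.552  0.0285 0.1191] yaw 16.33 F [ 0.2  0.2 -1.5] open 0.0271 q6 1.34
tool shift mm [-8.4 19.1 -7.9] world yaw change -0.83 => tool-y turn 0.83
```

{"fn": "move_arm", "kwargs": {
  "increments": [-0.005,0.01,-0.005,0.8,1,-0.003,0.005,-0.003,0,1,0,0,0,0,1,0,0,0,0,1,0,0,0,0,1,0,0,0,0,1,0,0,0,0,1,0,0,0,0,1]
}}

```text
t: 6.13
position: [0.5483, 0.0165, 0.1011]
orientation: [-0.7, 0.701, 0.098, -0.092]
contact_force: [-0.2, 0.2, -1.1]
opening: 0.0271
```

Run:
```python
from h import *
go(.5464,.0186,.10,15.5)
s=arm.snapshot('top');cv2.imwrite('pics/c1.png',cv2.resize(s[120:250,250:410],None,fx=4.6,fy=4.6,interpolation=cv2.INTER_CUBIC))
s=arm.snapshot('scene');cv2.imwrite('pics/c2.png',cv2.resize(s[150:330,220:420],None,fx=3.3,fy=3.3,interpolation=cv2.INTER_CUBIC))
```

```text
t 6.13 pos [0.5483 0.0165 0.1011] yaw 15.44 F [-0.2  0.2 -1.1] open 0.0271 q6 1.33
tool shift mm [-1.2  1.1  2.5] world yaw change 0.06 => tool-y turn -0.06
```

View pics/c1.png

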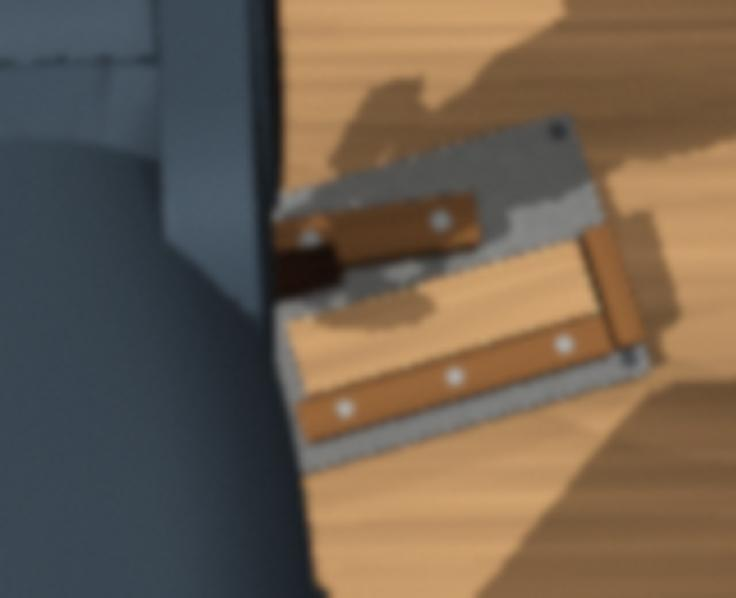

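View pics/c2.png

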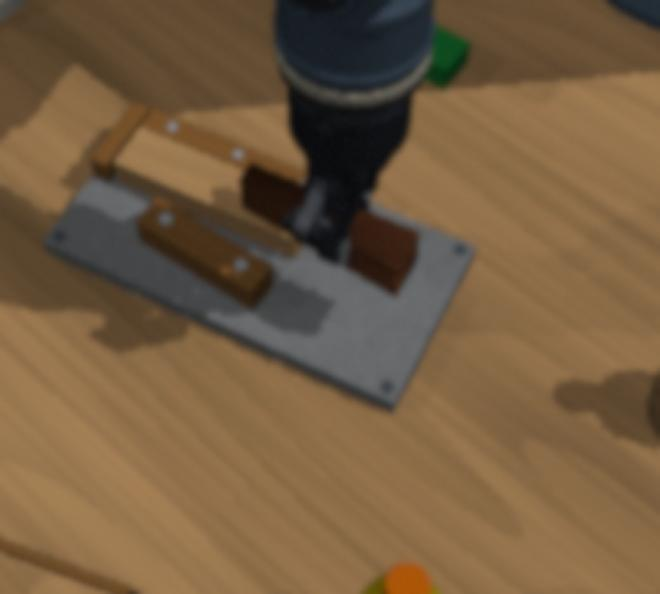

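```bash
cat > ov.py <<'E'
from h import *
import sys
s,R=st();p=s['position'];yaw=np.arctan2(R[1,0],R[0,0])
rel=np.radians(float(sys.argv[1]) if len(sys.argv)>1 else 0); a=yaw-np.pi/2+rel
off=place([[.016,-.0012,0]],0,0,a)[0]
W=place(wedge(),p[0]+off[0],p[1]+off[1],a,p[2]-.0103+.018)
for n,r0,r1,c0,c1,S,f in(('c1',120,250,250,410,4.6,'top'),('c2',150,330,220,420,3.3,'scene')):
    I=cv2.imread(f'pics/{n}.png');q=(proj(W,f)-[c0,r0]+.5)*S-.5
    for i in range(8):
        for j in range(i):
            d=(i//2-j//2)%4
            if i//2==j//2 or (i%2==j%2 and d in(1,3)): cv2.line(I,tuple(map(int,q[i])),tuple(map(int,q[j])),(0,255,255),1)
    cv2.imwrite(f'pics/{n}o.png',I)
E
python3 ov.py
python3 - <<'E'
import cv2,numpy as np
a=cv2.imread('pics/c1o.png')[150:350,220:420];b=cv2.imread('pics/c2o.png')[130:330,220:440]
cv2.imwrite('pics/c3.png',np.hstack([cv2.resize(a,(400,400)),cv2.resize(b,(400,400))]))
E
```

```text
(no output)
```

View pics/c3.png

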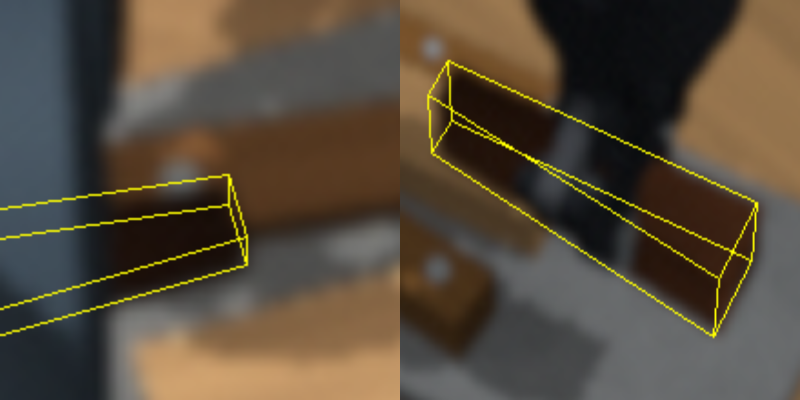

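The predicted wedge outline matches both views, so the wedge is held straight along the tool. I'll go down to 12 mm above the base.

{"fn": "move_arm", "kwargs": {
  "increments": [-0.001,0.02,0.0025,0,1,0,0.02,0,0,1,0,0.01,0,0,1,0,0,0,0,1,0,0,0,0,1,0,0,0,0,1,0,0,0,0,1,0,0,0,0,1]
}}

```text
t: 6.9
position: [0.5492, 0.0193, 0.0532]
orientation: [-0.7, 0.701, 0.1, -0.091]
contact_force: [-0.6, 0.3, -0.4]
opening: 0.0269
```

```bash
python3 - <<'E'
from h import *
go(.5464,.0186,.0283,15.5)
s=arm.snapshot('top');cv2.imwrite('pics/c1.png',cv2.resize(s[120:250,250:410],None,fx=4.6,fy=4.6,interpolation=cv2.INTER_CUBIC))
s=arm.snapshot('scene');cv2.imwrite('pics/c2.png',cv2.resize(s[150:330,220:420],None,fx=3.3,fy=3.3,interpolation=cv2.INTER_CUBIC))
E
python3 ov.py
python3 - <<'E'
import cv2,numpy as np
a=cv2.imread('pics/c1o.png')[150:350,220:420];b=cv2.imread('pics/c2.png')[130:330,180:400]
cv2.imwrite('pics/c4.png',np.hstack([cv2.resize(a,(400,400)),cv2.resize(b,(400,400))]))
E
```

```text
t 6.9 pos [0.5492 0.0193 0.0532] yaw 15.5 F [-0.6  0.3 -0.4] open 0.0269 q6 1.34
tool shift mm [-3.2 24.9  0.2] world yaw change 0.0 => tool-y turn -0.0
```

View pics/c4.png

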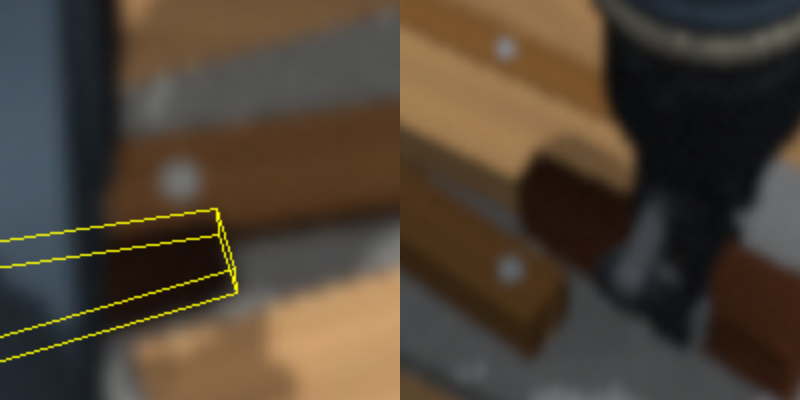

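The thin end sits between the cheek and the board with about 3–4 mm on each side, so I'll go straight down.

{"fn": "move_arm", "kwargs": {
  "increments": [-0.0005,0.01,0,0,1,0,0.007,0,0,1,0,0.003,0,0,1,0,0.001,0,0,1,0,0,0,0,1,0,0,0,0,1,0,0,0,0,1,0,0,0,0,1]
}}

```text
t: 7.67
position: [0.5489, 0.0191, 0.0299]
orientation: [-0.7, 0.701, 0.1, -0.091]
contact_force: [-0.3, -0.6, -1.2]
opening: 0.0266
```

Run:
```python
from h import *
go(.5464,.0186,.0283,15.5)
```

```text
t 7.67 pos [0.5489 0.0191 0.0299] yaw 15.49 F [-0.3 -0.6 -1.2] open 0.0266 q6 1.34
tool shift mm [-2.5  1.5  0.2] world yaw change 0.01 => tool-y turn -0.01
```

{"fn": "move_arm", "kwargs": {
  "increments": [0,0.0015,0,0,1,0,0.001,0,0,1,0,0,0,0,1,0,0,0,0,1,0,0,0,0,1,0,0,0,0,1,0,0,0,0,1,0,0,0,0,1]
}}

```text
t: 8.33
position: [0.5495, 0.0191, 0.028]
orientation: [-0.7, 0.701, 0.1, -0.09]
contact_force: [-1.2, -0.2, -1.2]
opening: 0.0271
```

Run:
```python
from h import *
go(.5464,.0186,.0283,15.5)
s=arm.snapshot('top');cv2.imwrite('pics/d1.png',cv2.resize(s[120:250,250:410],None,fx=4.6,fy=4.6,interpolation=cv2.INTER_CUBIC))
```

```text
t 8.33 pos [0.5495 0.0191 0.028 ] yaw 15.49 F [-1.2 -0.2 -1.2] open 0.0271 q6 1.34
tool shift mm [-3.2 -0.4  0.3] world yaw change 0.01 => tool-y turn -0.01
```

View pics/d1.png

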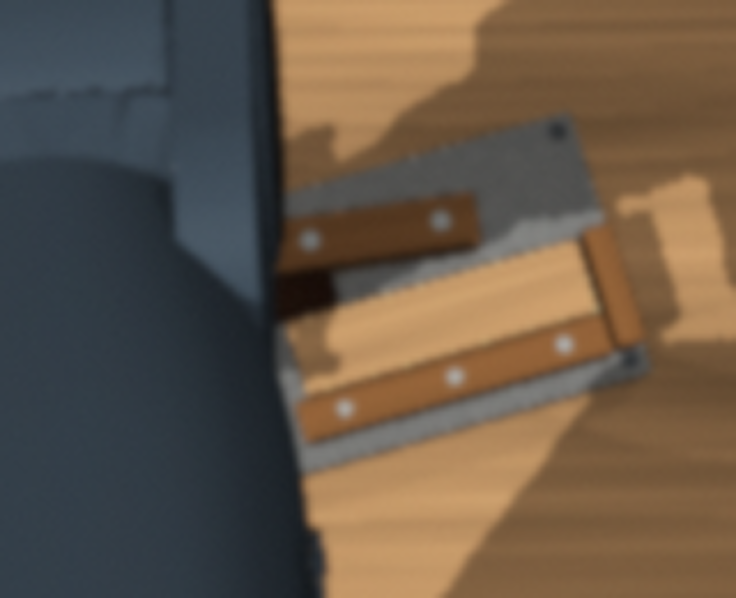

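{"fn": "move_arm", "kwargs": {
  "increments": [0,0.0015,0,0,1,0,0.001,0,0,1,0,0,0,0,1,0,0,0,0,1,0,0,0,0,1,0,0,0,0,1,0,0,0,0,1,0,0,0,0,1]
}}

```text
t: 9.05
position: [0.5497, 0.0191, 0.0281]
orientation: [-0.7, 0.702, 0.101, -0.09]
contact_force: [0.2, -0.0, -1.4]
opening: 0.0271
```

Height stays at 0.028, so the wedge is resting on the base. I'll release and rise.

{"fn": "move_arm", "kwargs": {
  "increments": [0,0,0,0,-1,0,0,0,0,-1,0,0,0,0,-1,0,0,0,0,-1,0,0,0,0,-1,0,-0.01,0,0,-1,0,-0.03,0,0,-1,0,-0.04,0,0,-1]
}}

```text
t: 9.72
position: [0.5438, 0.019, 0.1042]
orientation: [-0.7, 0.701, 0.097, -0.094]
contact_force: [1.5, -0.6, 0.4]
opening: 0.0853
```

Run:
```python
from h import *
s=arm.snapshot('scene');cv2.imwrite('pics/e2.png',cv2.resize(s[150:330,220:420],None,fx=3.3,fy=3.3,interpolation=cv2.INTER_CUBIC))
plan(.4397,.2541,.19,-60,16,-1)
```

```text
t 9.77 pos [0.5472 0.0191 0.113 ] yaw 15.49 F [ 4.1  0.1 10.8] open 0.0853 q6 1.34
tool shift mm [-39.9 -78.5 254.9] world yaw change -75.49 => tool-y turn 75.49
-0.0, -0.005, 0.015, 5, -1
-0.005, -0.005, 0.015, 5, -1
-0.005, -0.005, 0.015, 5, -1
-0.005, -0.005, 0.015, 5, -1
-0.01, -0.005, 0.015, 5, -1
-0.01, -0.005, 0.015, 5, -1
-0.01, -0.005, 0.01, 5, -1
-0.01, -0.005, 0.01, 4, -1
-0.01, -0.005, 0.01, 5, -1
-0.015, -0.005, 0.01, 4, -1
-0.015, -0.005, 0.01, 5, -1
-0.015, -0.005, 0.01, 4, -1
-0.015, -0.005, 0.005, 5, -1
-0.015, -0.005, 0.005, 4, -1
-0.015, -0.005, 0.005, 5, -1
-0.015, -0.005, 0.005, 4.5, -1
left mm [-2.5 -0.5 -1.5]
```

View pics/e2.png

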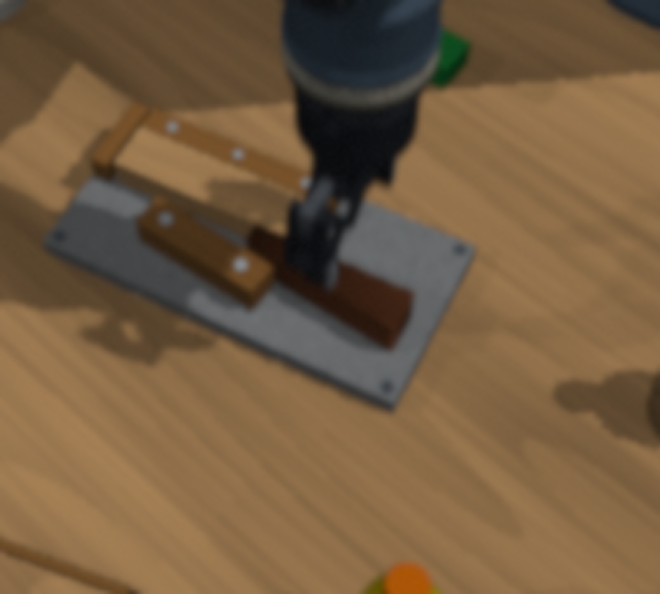

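The wedge lies in the mouth, thin end in, at crop (330,290). Now the mallet, with tool x turned along the jig (yaw 105.5°).

Run:
```python
from h import *
plan(.4397,.2541,.16,105.4,14,-1)
```

```text
t 9.77 pos [0.5472 0.0191 0.113 ] yaw 15.49 F [ 4.1  0.1 10.8] open 0.0853 q6 1.34
tool shift mm [-40.3 -48.5 255. ] world yaw change 89.91 => tool-y turn -89.91
-0.005, -0.005, 0.02, -6, -1
-0.0, -0.005, 0.02, -6, -1
0.0, -0.005, 0.02, -6, -1
0.005, -0.005, 0.02, -7, -1
0.005, -0.005, 0.015, -6, -1
0.005, -0.005, 0.015, -7, -1
0.01, -0.0, 0.015, -6, -1
0.01, -0.005, 0.015, -7, -1
0.01, -0.0, 0.015, -6, -1
0.015, -0.005, 0.01, -7, -1
0.015, -0.0, 0.01, -6, -1
0.015, -0.005, 0.01, -7, -1
0.02, -0.0, 0.005, -6, -1
0.015, -0.005, 0.005, -6.9, -1
left mm [-2.3  0.8 -1.5]
```

{"fn": "move_arm", "kwargs": {
  "increments": [-0.005,-0.02,0.02,-6,-1,0,-0.01,0.02,-6,-1,0,-0.005,0.02,-6,-1,0.005,-0.005,0.02,-7,-1,0.005,0,0.015,-6,-1,0.005,0,0.015,-7,-1,0.01,0,0.015,-6,-1,0.01,0,0.015,-7,-1]
}}

```text
t: 10.43
position: [0.4864, 0.1574, 0.1663]
orientation: [-0.582, 0.592, 0.403, -0.386]
contact_force: [0.4, -0.2, 1.3]
opening: 0.0855
```

Run:
```python
from h import *
plan(.4397,.2541,.16,105.4,7,-1)
```

```text
t 10.43 pos [0.4864 0.1574 0.1663] yaw 67.77 F [ 0.4 -0.2  1.3] open 0.0855 q6 0.71
tool shift mm [71.8  5.1 80. ] world yaw change 37.63 => tool-y turn -37.63
0.01, 0.0, 0.01, -5, -1
0.01, 0.0, 0.01, -5, -1
0.01, 0.0, 0.01, -6, -1
0.015, 0.0, 0.01, -5, -1
0.015, 0.0, 0.005, -6, -1
0.015, 0.005, 0.005, -5, -1
0.015, 0.0, 0.005, -5.6, -1
left mm [-0.5 -0.3 -0.2]
```

{"fn": "move_arm", "kwargs": {
  "increments": [0.01,0,0.01,-5,-1,0.01,0,0.01,-5,-1,0.01,0,0.01,-6,-1,0.015,0,0.01,-5,-1,0.015,0,0.005,-6,-1,0.01,0,0.005,-5,-1,0.01,0,0,-5.6,-1,0,0,0,0,-1]
}}

```text
t: 11.1
position: [0.4413, 0.2518, 0.1727]
orientation: [-0.407, 0.425, 0.58, -0.563]
contact_force: [-0.5, 1.4, -0.2]
opening: 0.0854
```

Run:
```python
from h import *
go(.4397,.2541,.16,105.4)
s=arm.snapshot('top');S=s.copy()
cv2.imwrite('pics/f1.png',cv2.resize(s[120:260,160:400],None,fx=3.3,fy=3.3,interpolation=cv2.INTER_CUBIC))
print([(d['score'],d['rect'])for d in arm.regions_of('wedge_mid','top')])
o=pickle.load(open('reg.pkl','rb'))
c=arm.snapshot('scene');cv2.imwrite('pics/f2.png',cv2.resize(c[150:350,240:500],None,fx=3,fy=3,interpolation=cv2.INTER_CUBIC))
r={('top'):S,('scene'):c}
for k in('scene',):
    q=arm.regions_of('wedge_mid',k);print([(d['score'],d['rect'])for d in q]);r[k,'w']=q
q=arm.regions_of('mallet_grip','scene');print([(d['score'],d['rect'])for d in q]);r['scene','m']=q
pickle.dump(r,open('reg2.pkl','wb'))
```

```text
t 11.1 pos [0.4413 0.2518 0.1727] yaw 107.9 F [-0.5  1.4 -0.2] open 0.0854 q6 0.21
tool shift mm [ 2.8 12.7  1.2] world yaw change -2.5 => tool-y turn 2.5
[(0.82, [295.1, 189.3, 60.3, 21.2])]
[(0.77, [320.9, 238.2, 50.8, 36.9])]
[(0.76, [432.2, 267.5, 28.2, 35.8])]
```

View pics/f1.png

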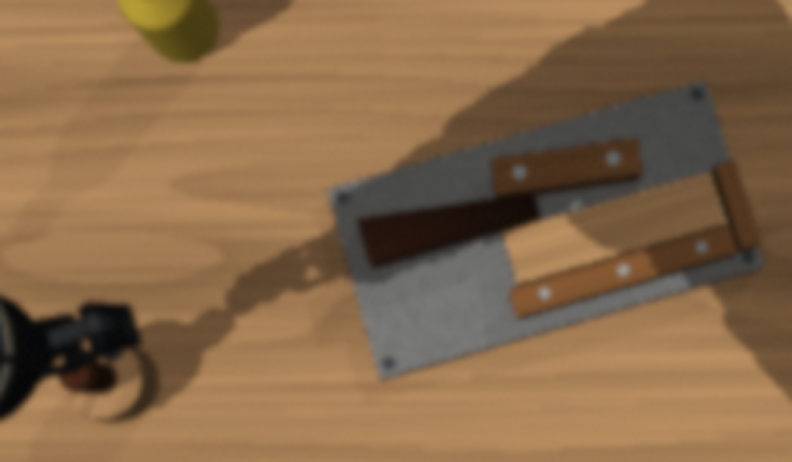

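View pics/f2.png

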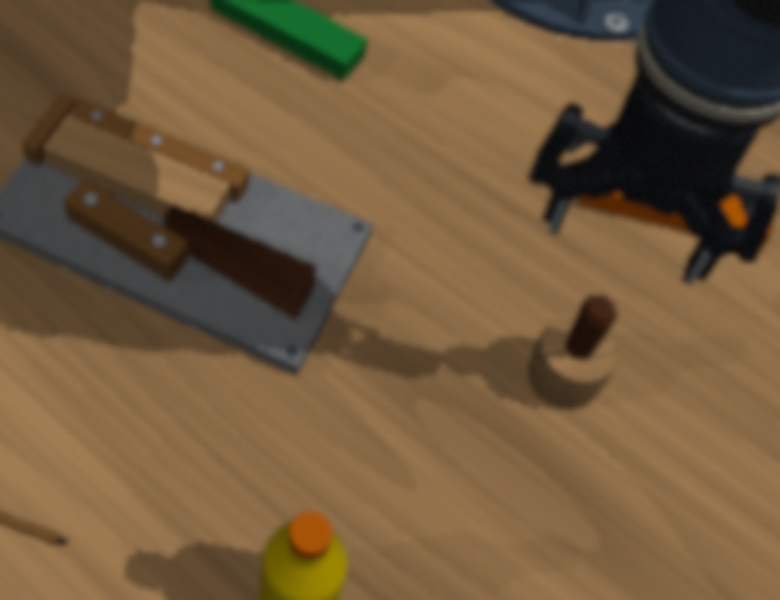

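Run:
```python
from h import *
r=pickle.load(open('reg2.pkl','rb'));o=pickle.load(open('reg.pkl','rb'))
mp=[cyl(.03,0,.052),cyl(.0125,.052,.115)]
ms=r['scene','m'][0]['mask'];mt=o['top','mallet_grip'][0]['mask']
print('mallet scene',*fit(mp,0,[.44,.254],{'scene':ms}),'both',*fit(mp,0,[.44,.254],{'scene':ms,'top':mt}))
print('wedge scene',*fit([wedge()],.036,[.567,.004,-1.301],{'scene':r['scene','w'][0]['mask']}))
# jig frame
```

```text
mallet scene [0.44043812 0.25729503] 104.87058823529411 both [0.44032502 0.25619252] 169.13725490196077
wedge scene [ 0.55162563  0.00566125 -1.31548356] 73.5843137254902
```

Run:
```python
from h import *
go(.440,.2555,.061,105.4)
```

```text
t 11.35 pos [0.4419 0.2498 0.1721] yaw 107.34 F [ 0.4 -0.2  0.1] open 0.0851 q6 0.22
tool shift mm [  6.7 111.    3.8] world yaw change -1.94 => tool-y turn 1.94
```

{"fn": "move_arm", "kwargs": {
  "increments": [0.007,0.01,0.004,1.9,-1,0,0.03,0,0,-1,0,0.03,0,0,-1,0,0.02,0,0,-1,0,0.005,0,0,-1,0,0,0,0,-1,0,0,0,0,-1,0,0,0,0,-1]
}}

```text
t: 12.02
position: [0.4421, 0.2528, 0.0769]
orientation: [-0.424, 0.443, 0.568, -0.549]
contact_force: [-0.1, -0.7, -0.2]
opening: 0.085
```

Run:
```python
from h import *
go(.440,.2555,.061,105.4)
s=arm.snapshot('scene');cv2.imwrite('pics/g2.png',cv2.resize(s[200:310,380:520],None,fx=5,fy=5,interpolation=cv2.INTER_CUBIC))
```

```text
t 12.02 pos [0.4421 0.2528 0.0769] yaw 104.35 F [-0.1 -0.7 -0.2] open 0.085 q6 0.28
tool shift mm [ 3.2 15.8  2. ] world yaw change 1.05 => tool-y turn -1.05
```

View pics/g2.png

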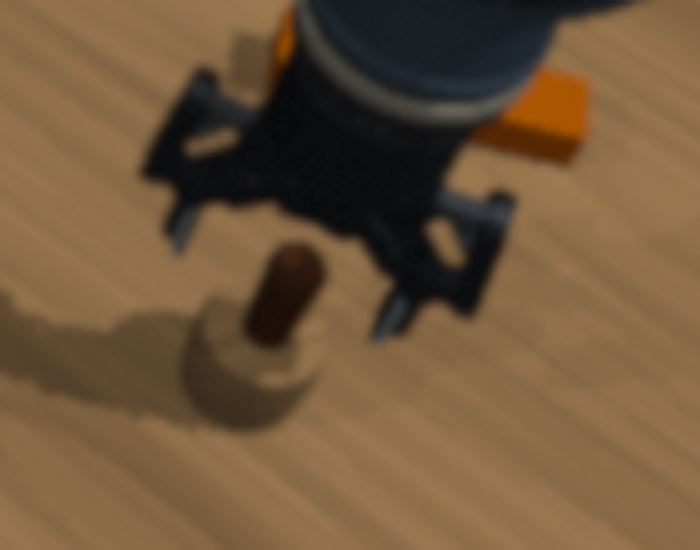

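The fingertips at (180,245) and (385,335) straddle the handle, and their midpoint lies on its axis. Lower and close.

{"fn": "move_arm", "kwargs": {
  "increments": [0.002,0.01,0.001,-1,-1,0,0.006,0,0,-1,0,0,0,0,1,0,0,0,0,1,0,0,0,0,1,0,0,0,0,1,0,0,0,0,1,0,0,0,0,1]
}}

```text
t: 12.73
position: [0.4431, 0.256, 0.0624]
orientation: [-0.418, 0.438, 0.574, -0.551]
contact_force: [-0.5, 0.6, -3.4]
opening: 0.0236
```

Run:
```python
from h import *
go(.440,.2555,.061,105.4)
s=arm.snapshot('scene');cv2.imwrite('pics/g3.png',cv2.resize(s[200:310,380:520],None,fx=5,fy=5,interpolation=cv2.INTER_CUBIC))
```

```text
t 12.73 pos [0.4431 0.256  0.0624] yaw 105.46 F [-0.5  0.6 -3.4] open 0.0236 q6 0.26
tool shift mm [0.3 1.3 3.2] world yaw change -0.06 => tool-y turn 0.06
```

View pics/g3.png

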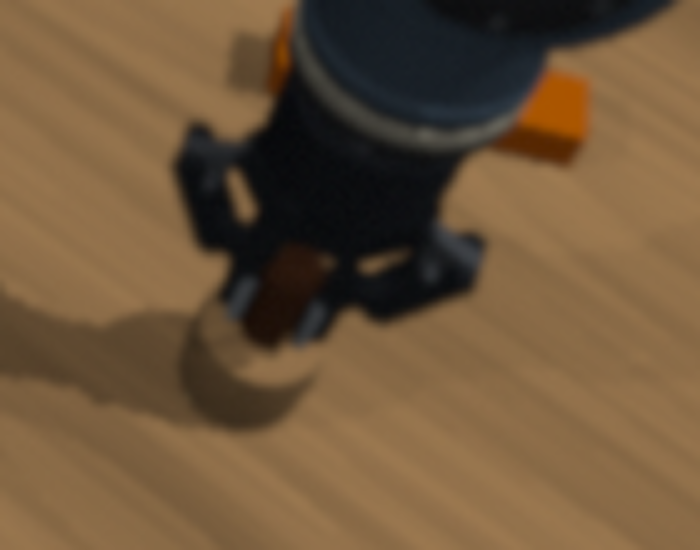

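Run:
```python
from h import *
plan(.5297,.1127,.0864,105.4,6,1)
```

```text
t 12.78 pos [0.4431 0.256  0.0624] yaw 105.46 F [ 0.2  0.8 -1.1] open 0.0237 q6 0.26
tool shift mm [-161.3  -21.6  -46.2] world yaw change -0.06 => tool-y turn 0.06
-0.025, -0.005, -0.01, 0, 1
-0.025, -0.005, -0.005, 0, 1
-0.03, -0.005, -0.01, 0, 1
-0.025, -0.0, -0.005, 0, 1
-0.03, -0.005, -0.01, 0, 1
-0.025, -0.0, -0.005, 0.1, 1
left mm [ 1.5 -1.   1.6]
```

{"fn": "move_arm", "kwargs": {
  "increments": [0,-0.02,0,0,1,-0.02,-0.01,-0.01,0,1,-0.03,0,-0.01,0,1,-0.03,0,-0.01,0,1,-0.03,0,-0.005,0,1,-0.02,0,-0.005,0,1,-0.01,0,0,0,1,0,0,0,0,1]
}}

```text
t: 13.45
position: [0.5194, 0.1265, 0.0951]
orientation: [-0.417, 0.437, 0.574, -0.553]
contact_force: [0.2, 0.3, -3.7]
opening: 0.0237
```

Run:
```python
from h import *
go(.5297,.1127,.0864,105.4)
s=arm.snapshot('scene');cv2.imwrite('pics/h2.png',cv2.resize(s[150:310,260:480],None,fx=3.5,fy=3.5,interpolation=cv2.INTER_CUBIC))
s=arm.snapshot('top');cv2.imwrite('pics/h1.png',cv2.resize(s[120:260,200:400],None,fx=4,fy=4,interpolation=cv2.INTER_CUBIC))
```

```text
t 13.45 pos [0.5194 0.1265 0.0951] yaw 105.67 F [ 0.2  0.3 -3.7] open 0.0237 q6 -0.03
tool shift mm [-16.    9.   -5.8] world yaw change -0.27 => tool-y turn 0.27
```

View pics/h2.png

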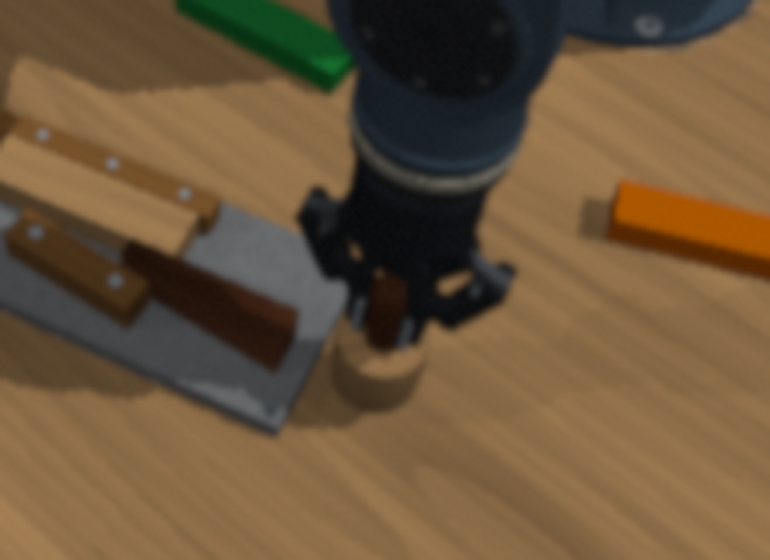

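View pics/h1.png

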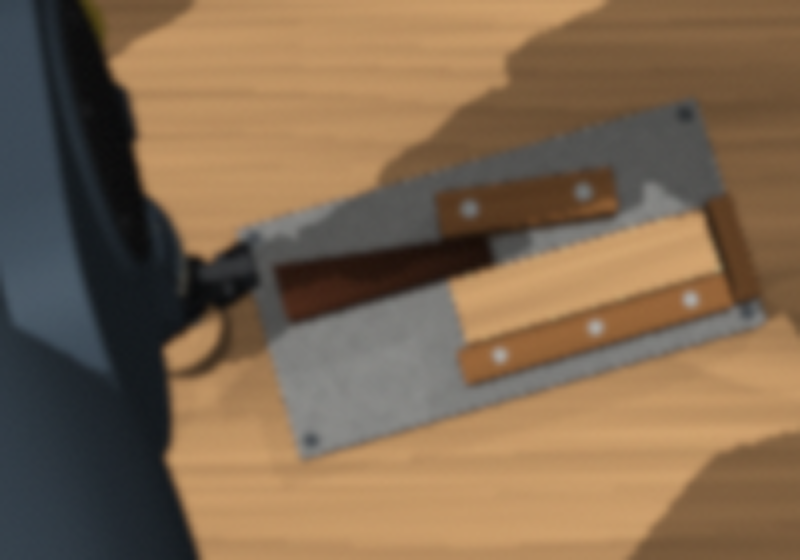

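{"fn": "move_arm", "kwargs": {
  "increments": [-0.003,0.005,-0.004,0.3,1,-0.003,0.003,-0.002,0,1,-0.003,0,0,0,1,0,0,0,0,1,0,0,0,0,1,0,0,0,0,1,0,0,0,0,1,0,0,0,0,1]
}}

```text
t: 14.22
position: [0.526, 0.1248, 0.086]
orientation: [-0.418, 0.436, 0.574, -0.553]
contact_force: [0.3, -0.8, -2.1]
opening: 0.0236
```

```bash
cat > lk.py <<'E'
from h import *
import sys
go(.5297,.1127,.0864,105.4)
s=arm.snapshot('scene');a=cv2.resize(s[170:300,260:420],None,fx=2.5,fy=2.5,interpolation=cv2.INTER_CUBIC)
s=arm.snapshot('top');b=cv2.resize(s[125:255,240:400],None,fx=2.5,fy=2.5,interpolation=cv2.INTER_CUBIC)
cv2.imwrite(f'pics/{sys.argv[1]}.png',np.hstack([a,b]))
E
python3 lk.py i1
```

```text
t 14.22 pos [0.526  0.1248 0.086 ] yaw 105.73 F [ 0.3 -0.8 -2.1] open 0.0236 q6 -0.04
tool shift mm [-12.6  -0.4  -0.3] world yaw change -0.33 => tool-y turn 0.33
```

View pics/i1.png

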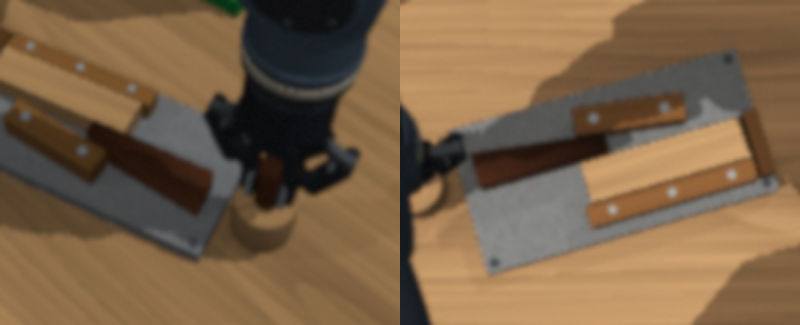

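{"fn": "move_arm", "kwargs": {
  "increments": [-0.006,0,0,0.3,1,-0.006,0,0,0,1,-0.006,0,0,0,1,-0.006,0,0,0,1,-0.005,0,0,0,1,-0.003,0,0,0,1,-0.003,0,0,0,1,-0.003,0,0,0,1]
}}

```text
t: 14.98
position: [0.5373, 0.084, 0.0863]
orientation: [-0.42, 0.437, 0.573, -0.551]
contact_force: [-0.2, 0.6, -2.6]
opening: 0.0235
```

```bash
python3 lk.py i2
```

```text
t 14.98 pos [0.5373 0.084  0.0863] yaw 105.36 F [-0.2  0.6 -2.6] open 0.0235 q6 -0.11
tool shift mm [29.7 -0.2 -0.3] world yaw change 0.04 => tool-y turn -0.04
```

View pics/i2.png

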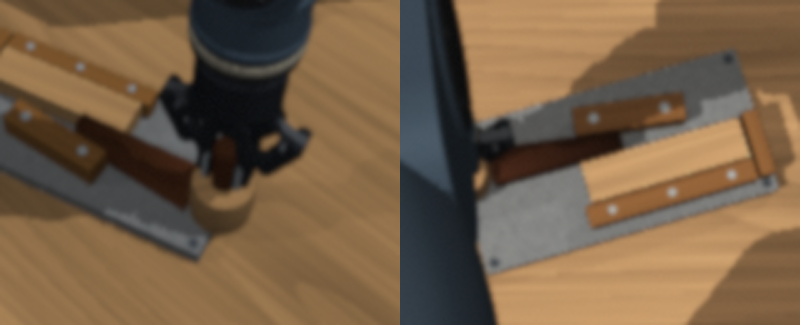

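The mallet has met the wedge and moved it about 14 mm freely. Continuing gently.

{"fn": "move_arm", "kwargs": {
  "increments": [-0.002,0,0,0,1,-0.002,0,0,0,1,-0.002,0,0,0,1,-0.002,0,0,0,1,-0.002,0,0,0,1,-0.002,0,0,0,1,-0.002,0,0,0,1,-0.002,0,0,0,1]
}}

```text
t: 15.75
position: [0.5417, 0.068, 0.0863]
orientation: [-0.42, 0.437, 0.573, -0.552]
contact_force: [-0.3, 1.3, -3.0]
opening: 0.0238
```

```bash
python3 lk.py i3
```

```text
t 15.75 pos [0.5417 0.068  0.0863] yaw 105.42 F [-0.3  1.3 -3. ] open 0.0238 q6 -0.15
tool shift mm [46.3 -0.2 -0.3] world yaw change -0.02 => tool-y turn 0.02
```

View pics/i3.png

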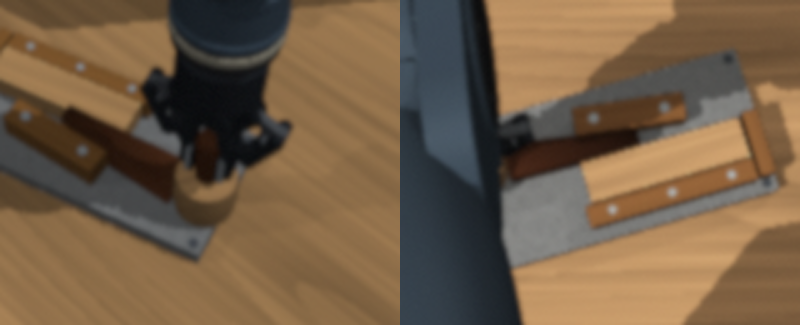

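{"fn": "move_arm", "kwargs": {
  "increments": [-0.001,0,0,0,1,-0.001,0,0,0,1,-0.001,0,0,0,1,-0.001,0,0,0,1,-0.001,0,0,0,1,-0.001,0,0,0,1,-0.001,0,0,0,1,-0.001,0,0,0,1]
}}

```text
t: 16.52
position: [0.5439, 0.06, 0.0863]
orientation: [-0.42, 0.437, 0.574, -0.551]
contact_force: [-2.1, 3.2, -1.5]
opening: 0.0235
```

{"fn": "move_arm", "kwargs": {
  "increments": [-0.001,0,0,0,1,-0.001,0,0,0,1,-0.001,0,0,0,1,-0.001,0,0,0,1,-0.001,0,0,0,1,-0.001,0,0,0,1,-0.001,0,0,0,1,-0.001,0,0,0,1]
}}

```text
t: 17.18
position: [0.5447, 0.0559, 0.0866]
orientation: [-0.422, 0.433, 0.576, -0.55]
contact_force: [-3.6, 9.2, 0.2]
opening: 0.0237
```

{"fn": "move_arm", "kwargs": {
  "increments": [-0.001,0,0,0,1,-0.001,0,0,0,1,-0.001,0,0,0,1,-0.001,0,0,0,1,-0.001,0,0,0,1,-0.001,0,0,0,1,-0.001,0,0,0,1,-0.001,0,0,0,1]
}}

```text
t: 17.85
position: [0.5447, 0.0553, 0.0871]
orientation: [-0.425, 0.427, 0.581, -0.547]
contact_force: [-3.2, 9.3, 0.6]
opening: 0.0238
```

```bash
python3 lk.py i4
```

```text
t 17.85 pos [0.5447 0.0553 0.0871] yaw 105.91 F [-3.2  9.3  0.6] open 0.0238 q6 -0.19
tool shift mm [59.3  2.3 -1.3] world yaw change -0.51 => tool-y turn 0.51
```

View pics/i4.png

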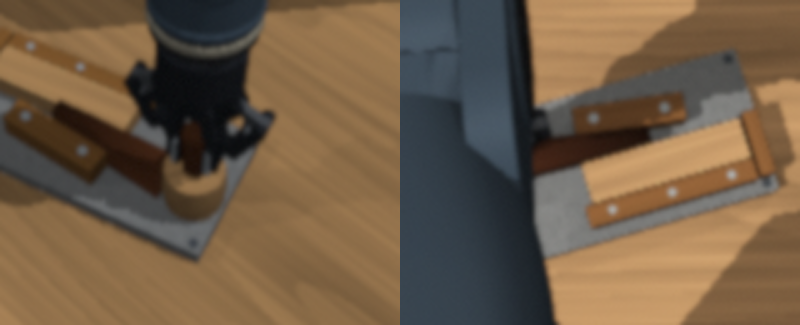

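Run:
```python
from h import *
s,R=st();print(R.round(4),'tilt deg',np.degrees(np.arccos(-R[2,1])))
```

```text
[[-0.274   0.0314 -0.9612]
 [ 0.9614  0.0364 -0.2729]
 [ 0.0264 -0.9988 -0.0402]] tilt deg 2.7565453358688483
```

{"fn": "move_arm", "kwargs": {
  "increments": [-0.0015,0,0,0,1,-0.0015,0,0,0,1,-0.0015,0,0,0,1,-0.0015,0,0,0,1,-0.0015,0,0,0,1,-0.0015,0,0,0,1,-0.0015,0,0,0,1,-0.0015,0,0,0,1]
}}

```text
t: 18.62
position: [0.5448, 0.0541, 0.0878]
orientation: [-0.429, 0.418, 0.588, -0.543]
contact_force: [-5.0, 14.2, 2.9]
opening: 0.0238
```

Run:
```python
from h import *
go(.5297,.1127,.0864,105.4)
s,R=st();print(R[:,1].round(4),'tilt deg',np.degrees(np.arccos(-R[2,1])))
```

```text
t 18.62 pos [0.5448 0.0541 0.0878] yaw 106.36 F [-5.  14.2  2.9] open 0.0238 q6 -0.22
tool shift mm [60.3  4.5 -1.9] world yaw change -0.96 => tool-y turn 0.96
[ 0.0256  0.0598 -0.9979] tilt deg 3.7328301332617553
```

{"fn": "move_arm", "kwargs": {
  "increments": [-0.002,0,0,1,1,-0.002,0,0,0,1,-0.002,0,0,0,1,-0.002,0,0,0,1,0,0,0,0,1,0,0,0,0,1,0.003,0,0,0,1,0.005,0,0,0,1]
}}

```text
t: 19.28
position: [0.5432, 0.057, 0.0883]
orientation: [-0.436, 0.42, 0.586, -0.538]
contact_force: [-0.1, 0.2, -2.9]
opening: 0.0231
```

```bash
python3 lk.py i5;python3 - <<'E'
from h import *
s,R=st();print(R[:,1].round(4),'tilt deg',np.degrees(np.arccos(-R[2,1])))
E
```

```text
t 19.28 pos [0.5432 0.057  0.0883] yaw 105.43 F [-0.1  0.2 -2.9] open 0.0231 q6 -0.2
tool shift mm [57.1  5.3 -1.6] world yaw change -0.03 => tool-y turn 0.03
[ 0.0227  0.0678 -0.9974] tilt deg 4.097454474518655
```

View pics/i5.png

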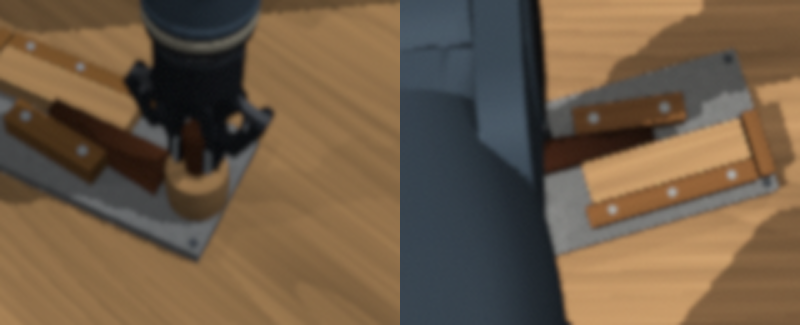

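{"fn": "move_arm", "kwargs": {
  "increments": [-0.001,0,0,0,1,-0.001,0,0,0,1,-0.001,0,0,0,1,-0.001,0,0,0,1,-0.002,0,0,0,1,-0.002,0,0,0,1,-0.002,0,0,0,1,-0.002,0,0,0,1]
}}

```text
t: 20.05
position: [0.5461, 0.0471, 0.088]
orientation: [-0.437, 0.419, 0.587, -0.538]
contact_force: [-7.9, 12.7, 5.4]
opening: 0.0236
```

Run:
```python
from h import *
go(.5297,.1127,.0864,105.4)
s,R=st();print(R[:,1].round(4),'tilt deg',np.degrees(np.arccos(-R[2,1])))
```

```text
t 20.05 pos [0.5461 0.0471 0.088 ] yaw 105.58 F [-7.9 12.7  5.4] open 0.0236 q6 -0.22
tool shift mm [67.4  5.9 -1.6] world yaw change -0.18 => tool-y turn 0.18
[ 0.0221  0.0716 -0.9972] tilt deg 4.296928232417621
```

{"fn": "move_arm", "kwargs": {
  "increments": [-0.002,0,0,0,1,-0.002,0,0,0,1,-0.002,0,0,0,1,-0.002,0,0,0,1,0,0,0,0,1,0,0,0,0,1,0.004,0,0,0,1,0.006,0,0,0,1]
}}

```text
t: 20.72
position: [0.5433, 0.0534, 0.0891]
orientation: [-0.44, 0.414, 0.591, -0.535]
contact_force: [0.4, 0.7, -3.5]
opening: 0.0239
```

```bash
python3 lk.py i6;python3 - <<'E'
from h import *
s,R=st();print(R[:,1].round(4),'tilt deg',np.degrees(np.arccos(-R[2,1])))
E
```

```text
t 20.72 pos [0.5433 0.0534 0.0891] yaw 105.69 F [ 0.4  0.7 -3.5] open 0.0239 q6 -0.22
tool shift mm [60.4  7.5 -2.6] world yaw change -0.29 => tool-y turn 0.29
[ 0.0177  0.0859 -0.9961] tilt deg 5.033123678261779
```

View pics/i6.png

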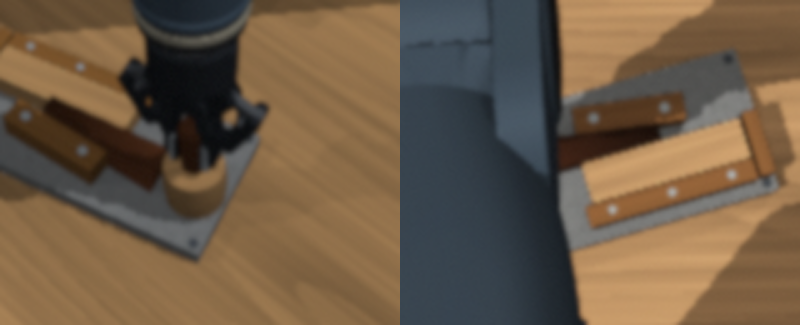

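{"fn": "move_arm", "kwargs": {
  "increments": [-0.002,0,0,0,1,-0.002,0,0,0,1,-0.002,0,0,0,1,-0.002,0,0,0,1,-0.002,0,0,0,1,-0.002,0,0,0,1,-0.002,0,0,0,1,-0.002,0,0,0,1]
}}

```text
t: 21.48
position: [0.5469, 0.0408, 0.0886]
orientation: [-0.441, 0.411, 0.593, -0.533]
contact_force: [-6.1, 12.6, 5.3]
opening: 0.0238
```

```bash
python3 lk.py i7;python3 - <<'E'
from h import *
s,R=st();print(R[:,1].round(4),'tilt deg',np.degrees(np.arccos(-R[2,1])))
E
```

```text
t 21.48 pos [0.5469 0.0408 0.0886] yaw 105.89 F [-6.1 12.6  5.3] open 0.0238 q6 -0.25
tool shift mm [73.4  8.6 -2.7] world yaw change -0.49 => tool-y turn 0.49
[ 0.0162  0.0933 -0.9955] tilt deg 5.435180204223464
```

View pics/i7.png

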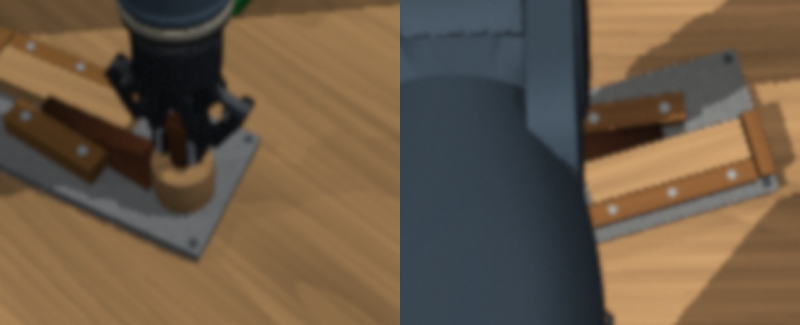

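{"fn": "move_arm", "kwargs": {
  "increments": [-0.002,0,0,0,1,-0.002,0,0,0,1,0,0,0,0,1,0.003,0,0,0,1,0.004,0,0,0,1,-0.002,0,0,0,1,-0.002,0,0,0,1,-0.002,0,0,0,1]
}}

```text
t: 22.25
position: [0.5465, 0.0406, 0.0889]
orientation: [-0.443, 0.408, 0.595, -0.532]
contact_force: [0.2, -0.4, -1.6]
opening: 0.0237
```

{"fn": "move_arm", "kwargs": {
  "increments": [-0.002,0,0,0,1,-0.002,0,0,0,1,-0.002,0,0,0,1,-0.002,0,0,0,1,-0.002,0,0,0,1,-0.002,0,0,0,1,-0.002,0,0,0,1,-0.002,0,0,0,1]
}}

```text
t: 22.92
position: [0.5476, 0.0343, 0.0894]
orientation: [-0.448, 0.399, 0.601, -0.527]
contact_force: [-6.4, 12.4, 6.2]
opening: 0.0238
```

```bash
python3 lk.py i8;python3 - <<'E'
from h import *
s,R=st();print(R[:,1].round(4),'tilt deg',np.degrees(np.arccos(-R[2,1])))
E
```

```text
t 22.92 pos [0.5476 0.0343 0.0894] yaw 106.3 F [-6.4 12.4  6.2] open 0.0238 q6 -0.29
tool shift mm [79.4 12.7 -4.3] world yaw change -0.9 => tool-y turn 0.9
[ 0.008   0.1255 -0.9921] tilt deg 7.224771331760882
```

View pics/i8.png

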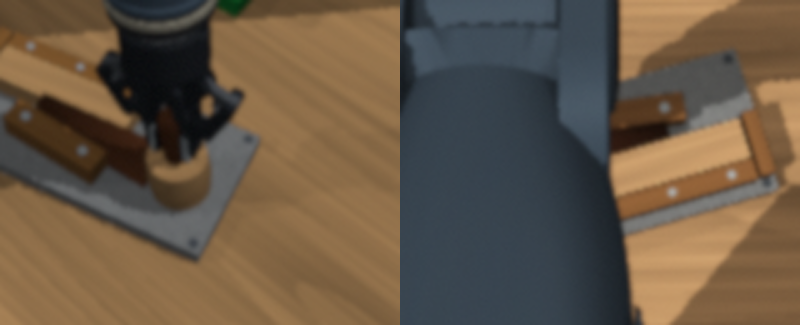

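{"fn": "move_arm", "kwargs": {
  "increments": [-0.0025,0,0,0.5,1,-0.0025,0,0,0,1,-0.0025,0,0,0,1,-0.0025,0,0,0,1,-0.0025,0,0,0,1,-0.0025,0,0,0,1,-0.0025,0,0,0,1,-0.0025,0,0,0,1]
}}

```text
t: 23.68
position: [0.5481, 0.0317, 0.0905]
orientation: [-0.459, 0.388, 0.61, -0.517]
contact_force: [-8.6, 17.6, 7.6]
opening: 0.0241
```

```bash
python3 lk.py i9;python3 - <<'E'
from h import *
s,R=st();print(R[:,1].round(4),'tilt deg',np.degrees(np.arccos(-R[2,1])))
E
```

```text
t 23.68 pos [0.5481 0.0317 0.0905] yaw 106.37 F [-8.6 17.6  7.6] open 0.0241 q6 -0.32
tool shift mm [81.2 17.4 -4.4] world yaw change -0.97 => tool-y turn 0.97
[-8.000e-04  1.659e-01 -9.861e-01] tilt deg 9.550479131536523
```

View pics/i9.png

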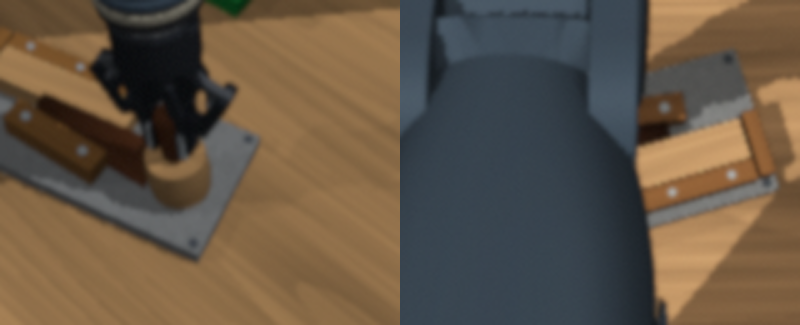

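The push read about 20 N along the jig and the wedge stopped advancing, so it is seated. The tool has picked up about 9.5° of tilt. I'll back off and bring the mallet to its spot on the bench, where setting it down should take the tilt out.

Run:
```python
from h import *
plan(.445,.255,.105,105.4,8,1)
```

```text
t 23.78 pos [0.5481 0.0317 0.0905] yaw 106.36 F [-6.4 18.7  9.3] open 0.0239 q6 -0.32
tool shift mm [242.5  22.8  37.1] world yaw change -0.96 => tool-y turn 0.96
0.03, 0.005, 0.005, 0, 1
0.03, 0.005, 0.005, 0, 1
0.03, 0.0, 0.005, 0, 1
0.03, 0.005, 0.005, 0, 1
0.03, 0.0, 0.005, 0, 1
0.03, 0.005, 0.005, 0, 1
0.03, 0.0, 0.005, 0, 1
0.035, 0.005, 0.0, 1.0, 1
left mm [-1.3 -3.3  1.7]
```

{"fn": "move_arm", "kwargs": {
  "increments": [0.01,0,0,0,1,0.02,0,0,0,1,0.03,0,0.005,0,1,0.035,0.005,0.005,0,1,0.035,0.005,0.005,0,1,0.035,0.005,0.005,0,1,0.03,0,0.005,0,1,0.02,0,0.005,1,1]
}}

```text
t: 24.45
position: [0.4587, 0.2335, 0.1087]
orientation: [-0.466, 0.396, 0.605, -0.511]
contact_force: [0.6, -0.1, -2.2]
opening: 0.0235
```

Run:
```python
from h import *
plan(.445,.255,.085,105.4,4,1)
s=arm.snapshot('top');cv2.imwrite('pics/j1.png',cv2.resize(s[125:255,240:400],None,fx=5,fy=5,interpolation=cv2.INTER_CUBIC)[:600])
r={}
for c in('top','scene'):
    if c=='scene': s2=arm.snapshot(c)
    for th in('wedge_mid','board_mid','jig'):
        r[c,th]=arm.regions_of(th,c);print(c,th,[(d['score'],d['rect']) for d in r[c,th]])
r['top']=s;r['scene']=s2;pickle.dump(r,open('reg3.pkl','wb'))
```

```text
t 24.45 pos [0.4587 0.2335 0.1087] yaw 104.86 F [ 0.6 -0.1 -2.2] open 0.0235 q6 0.13
tool shift mm [20.3 26.8  9. ] world yaw change 0.54 => tool-y turn -0.54
0.005, 0.005, 0.0, 0, 1
0.005, 0.005, 0.005, 0, 1
0.005, 0.01, 0.0, 0, 1
0.005, 0.005, 0.005, -0.5, 1
left mm [ 0.9  0.8 -1.7]
top wedge_mid [(0.98, [319.1, 184.6, 57.9, 20.6])]
top board_mid [(0.98, [361.4, 285.8, 70.0, 26.3]), (0.96, [346.1, 188.2, 68.8, 35.3]), (0.78, [228.0, 305.5, 16.2, 14.7]), (0.34, [326.7, 189.5, 126.2, 90.8])]
top jig [(0.74, [325.0, 190.5, 132.4, 88.0])]
scene wedge_mid [(0.89, [297.5, 228.9, 49.7, 31.3]), (0.55, [341.4, 340.0, 29.0, 46.2])]
scene board_mid [(0.95, [286.1, 206.6, 65.5, 35.6]), (0.62, [335.4, 158.3, 51.1, 36.3]), (0.61, [476.7, 219.6, 48.4, 28.1]), (0.28, [341.9, 342.1, 28.1, 41.7])]
scene jig [(0.62, [298.9, 228.2, 135.1, 91.3])]
```

View pics/j1.png

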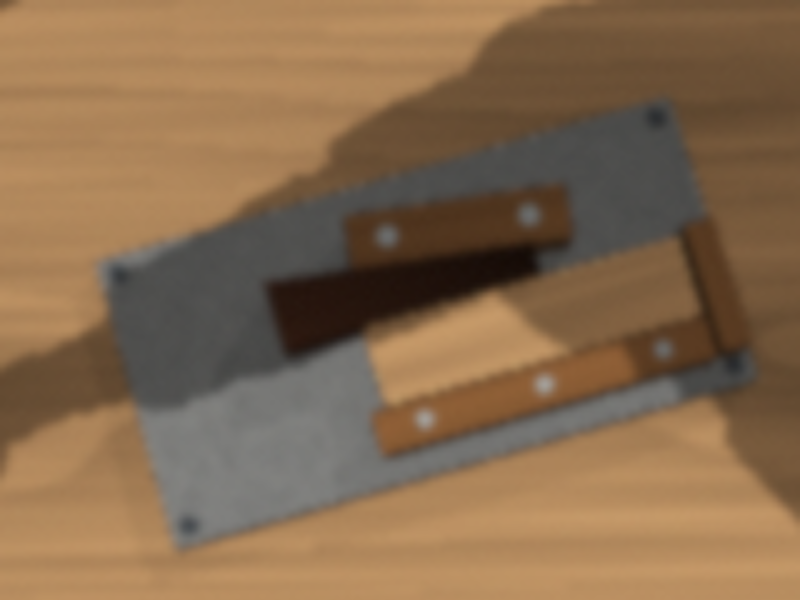

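Run:
```python
from h import *
r=pickle.load(open('reg3.pkl','rb'));o=pickle.load(open('reg.pkl','rb'));r2=pickle.load(open('reg2.pkl','rb'))
J=(.563,-.064,-1.301)
def tojig(v):
    p=place([[v[0]-J[0],v[1]-J[1],0]],0,0,-J[2])[0]; return (p[:2]*1000).round(1),round(v[2]-J[2],3)
box=np.array([(x,y,z) for x in(-.08,.08) for y in(-.02,.02) for z in(-.014,.014)])
for nm,R in(('before',o),('now',r)):
    for c in('top','scene'):
        for d in R[c,'board_mid']:
            if (c=='top' and abs(d['rect'][0]-346)<8) or (c=='scene' and abs(d['rect'][0]-288)<8):
                v,e=fit([box],.032,[.563+.2666*.05-.9638*.03,-.064-.9638*.05-.2666*.03,-1.301],{c:d['mask']});print(nm,c,'board',tojig(v),round(e))
for c in('top','scene'):
    v,e=fit([wedge()],.036,[.557,-.045,-1.301],{c:r[c,'wedge_mid'][0]['mask']});print(c,'wedge',tojig(v),round(e))
```

```text
before top board (array([ 44.8, -31. ]), np.float64(0.01)) 137
before scene board (array([ 43.4, -29.6]), np.float64(-0.026)) 97
now top board (array([ 46.1, -31. ]), np.float64(0.007)) 113
now scene board (array([ 45.2, -31. ]), np.float64(0.004)) 313
top wedge (array([-10. ,   2.7]), np.float64(0.048)) 90
scene wedge (array([-10.8,   1.2]), np.float64(-0.056)) 189
```

The fits give wedge mid at about jig x −10 and the board at about (46, −31), with both walls touched, which agrees with a seated wedge. Next I'll set the mallet down.

{"fn": "move_arm", "kwargs": {
  "increments": [0.006,0.006,0.003,0,1,0.005,0.008,0.003,0,1,0.005,0.006,0.002,0,1,0.002,0.004,0,0,1,0,0.002,0,0,1,0,0,0,0,1,0,0,0,0,1,0,0,0,0,1]
}}

```text
t: 25.52
position: [0.4469, 0.2502, 0.081]
orientation: [-0.467, 0.397, 0.602, -0.511]
contact_force: [-0.4, -0.2, -3.1]
opening: 0.0238
```

Run:
```python
from h import *
go(.445,.255,.068,105.4)
s=arm.snapshot('scene');cv2.imwrite('pics/k1.png',cv2.resize(s[200:310,380:520],None,fx=5,fy=5,interpolation=cv2.INTER_CUBIC))
```

```text
t 25.52 pos [0.4469 0.2502 0.081 ] yaw 104.52 F [-0.4 -0.2 -3.1] open 0.0238 q6 0.17
tool shift mm [ 3.  13.6  1.2] world yaw change 0.88 => tool-y turn -0.88
```

View pics/k1.png

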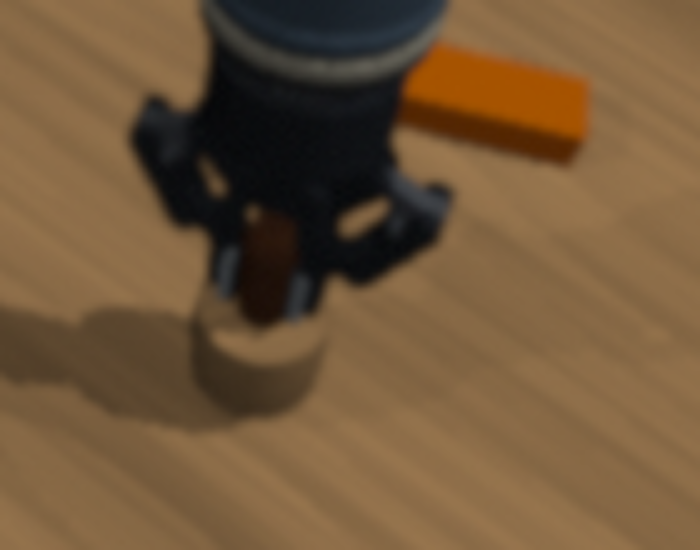

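{"fn": "move_arm", "kwargs": {
  "increments": [-0.001,0.005,0,0,1,-0.001,0.004,0,0,1,0,0.002,0,0,1,0,0.001,0,0,1,0,0.001,0,0,1,0,0.001,0,0,1,0,0,0,0,1,0,0,0,0,1]
}}

```text
t: 26.23
position: [0.4485, 0.2504, 0.0662]
orientation: [-0.467, 0.398, 0.603, -0.51]
contact_force: [-1.1, -1.1, -1.6]
opening: 0.0236
```

{"fn": "move_arm", "kwargs": {
  "increments": [0,0.001,0,0,1,0,0.001,0,0,1,0,0.001,0,0,1,0,0.001,0,0,1,0,0.001,0,0,1,0,0.001,0,0,1,0,0.001,0,0,1,0,0.001,0,0,1]
}}

```text
t: 26.9
position: [0.4519, 0.2523, 0.0653]
orientation: [-0.465, 0.4, 0.605, -0.507]
contact_force: [-8.6, -6.6, 20.8]
opening: 0.024
```

Run:
```python
from h import *
go(.445,.255,.0624,105.4)
s,R=st();print(R[:,1].round(4),'tilt deg',np.degrees(np.arccos(-R[2,1])))
```

```text
t 26.9 pos [0.4519 0.2523 0.0653] yaw 104.47 F [-8.6 -6.6 20.8] open 0.024 q6 0.18
tool shift mm [3.9 3.3 6.2] world yaw change 0.93 => tool-y turn -0.93
[ 0.0124  0.1658 -0.9861] tilt deg 9.569739527082701
```

{"fn": "move_arm", "kwargs": {
  "increments": [0,-0.001,0,0,1,0,0,0,0,1,0,0,0,0,0.3,0,0,0,0,0.3,0,0,0,0,0.3,0,0,0,0,0.2,0,0,0,0,0.1,0,0,0,0,0]
}}

```text
t: 27.57
position: [0.4525, 0.2527, 0.067]
orientation: [-0.465, 0.4, 0.606, -0.506]
contact_force: [-0.4, -0.1, 0.2]
opening: 0.043
```

Run:
```python
from h import *
go(.445,.255,.0624,105.4)
s=arm.snapshot('scene');a=cv2.resize(s[200:310,380:520],None,fx=3.6,fy=3.6,interpolation=cv2.INTER_CUBIC)
s=arm.snapshot('top');b=cv2.resize(s[180:290,140:240],None,fx=3,fy=3.6,interpolation=cv2.INTER_CUBIC)
cv2.imwrite('pics/k2.png',np.hstack([a,b])[:,:800])
```

```text
t 27.57 pos [0.4525 0.2527 0.067 ] yaw 104.5 F [-0.4 -0.1  0.2] open 0.043 q6 0.18
tool shift mm [3.3 4.9 6.9] world yaw change 0.9 => tool-y turn -0.9
```

View pics/k2.png

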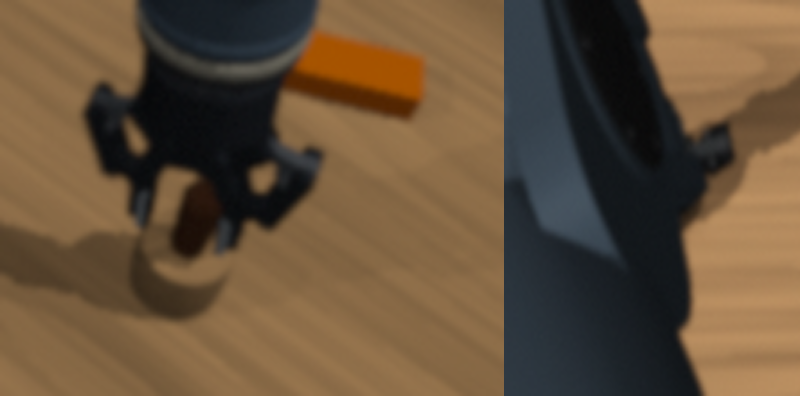

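The mallet stands upright between the loosened fingers. I'll open fully and rise vertically.

{"fn": "move_arm", "kwargs": {
  "increments": [0,0,0,0,-1,0,0,0,0,-1,0,0,0,0,-1,0,0,0,0,-1,0.002,-0.015,0,0,-1,0.004,-0.025,0,0,-1,0.005,-0.035,0,0,-1,0.005,-0.035,0,0,-1]
}}

```text
t: 28.33
position: [0.4428, 0.2475, 0.1745]
orientation: [-0.468, 0.399, 0.602, -0.51]
contact_force: [0.8, 0.1, 0.4]
opening: 0.0853
```

Run:
```python
from h import *
go(.445,.255,.0624,105.4)
s=arm.snapshot('scene');a=cv2.resize(s[200:310,380:520],None,fx=3.6,fy=3.6,interpolation=cv2.INTER_CUBIC)
q=arm.regions_of('mallet_grip','scene');print([(d['score'],d['rect'])for d in q])
print(fit([cyl(.03,0,.052),cyl(.0125,.052,.115)],0,[.44,.254],{'scene':q[0]['mask']}))
s=arm.snapshot('top');b=cv2.resize(s[180:290,140:240],None,fx=3,fy=3.6,interpolation=cv2.INTER_CUBIC)
cv2.imwrite('pics/k3.png',np.hstack([a,b])[:,:800]);cv2.imwrite('pics/k4.png',s)
```

```text
t 28.33 pos [0.4428 0.2475 0.1745] yaw 104.37 F [0.8 0.1 0.4] open 0.0853 q6 0.18
tool shift mm [-10.8 111.8   0.7] world yaw change 1.03 => tool-y turn -1.03
[(0.98, [431.1, 270.2, 32.6, 40.4])]
(array([0.44746602, 0.2613585 ]), np.float64(61.298039215686266))
```

View pics/k3.png

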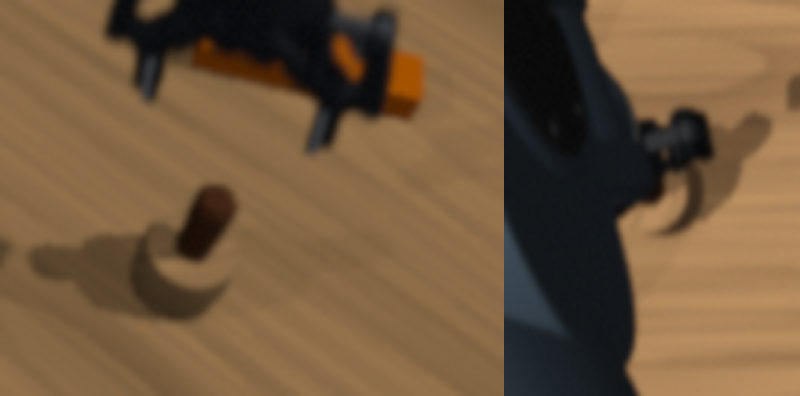

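View pics/k4.png

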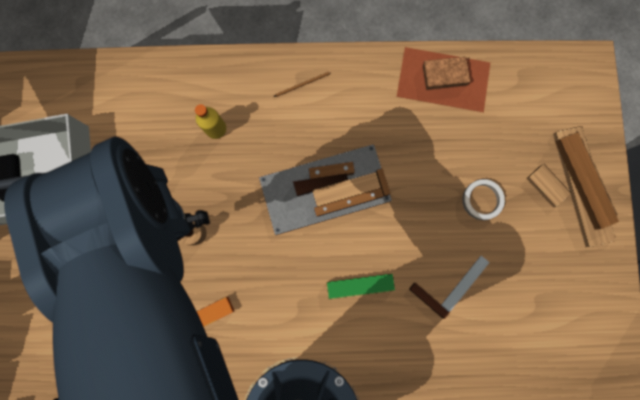

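Mallet upright, wedge seated and bystanders where they were, so I'm handing in.

Run:
```python
from station import arm
print(arm.job_done())
```

```text
the job is handed in; nothing more can be done
None
```

The wedge is in the slot, driven until it stopped, the mallet is back on the bench, and I handed the job in about 28 s into the 72 s allowed. I got no verdict back.

**What I did:** I laid the wedge thin end first between cheek and board and let go. I then pushed it in with the round side of the mallet head in slow, light presses rather than swung taps. At the last press the wrist sensor read about 20 N along the jig (21 N in all) and the wedge advanced no further. I then stood the mallet near where it had been.

**Last checks:**
- **Wedge:** it touches both cheek and board, with its middle at about x −10, y +2 mm in the jig's frame. The two cameras' fitted angles disagree, at +0.05 and −0.06 rad.
- **Board:** it sits at about x 46, y −31 mm and square to the jig; a thin dark line still shows between it and the end stop. The end condition allows x from 40 to 60 mm.
- **Mallet:** an upright mallet fits the final picture well, and it stands well clear of the jig.
- **Bystanders:** glue, tape and square look unmoved in the final top picture, judged by eye.

**What did not go cleanly:**
- **False stop:** the first pushes seemed to stop at 10–15 N, but the wedge moved on when tapped again, so I repeated the pushes until it really stopped.
- **Tool tilt:** the tool tilted by about 9.5° under the pushing. Pressing the mallet on the bench did not correct it, so I loosened the grip slowly and the mallet settled upright by itself.
- **Not measured:** I could not measure the squeeze on the board, so that it is over 5 N is only inferred from the final push.

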